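# Sort the fittings back into their trays after a glue-up

## Robot

A 6-joint arm with a two-finger parallel gripper is mounted at the origin on the work surface. World frame = base frame: x ahead of the robot, y to its left, z up, the work surface at z = 0. Lengths are in mm, angles in rad, forces in N, time in s.
With the tool pointing down it reaches from about 325 to 1000 mm from the base axis. Payload 5.1 kg.
Tool frame: the origin (TCP) lies on the centre line of the jaws, within the pads' length; the fingertips stand 11 mm ahead of it and the grasp point (between the pads) lies 8 mm behind it; z points along the fingers, y is the direction in which the jaws open and shut (so a half turn about z gives the same grasp; the last joint's range is limited). The gripper opens to 85 mm and grips with 20 to 120 N. Pads are 22 mm wide; open, the fingers measure 114 mm over their backs; the gripper's body (76 mm by 85 mm) begins 54 mm behind the grasp point. The pads swing forward as they close: fully open they stand 13 mm farther back than shut.
Start: joints at [1.051, 0.124, 1.65, -0, 1.367, -0.083], TCP at [274.996, 588.95, 242.322] pointing down, gripper open.
Joint ranges: [-2.61, 2.61], [-1.02, 2.33], [0.03, 2.71], [-1.35, 4.49], [0.32, 2.68], [-2.91, 2.91]. Speed limits (rad/s): [2.57, 2.57, 3.14, 3.14, 3.14, 3.14].

## Interface

Orientations are given as a 3x3 rotation matrix whose columns are the frame's x, y, z axes.
In Python, from rig import * gives the robot as it stands.
- The arm moves only by the tool step_arm, never from a script. Its arguments are lists of equal length, an entry for each row: "delta_pos": the shift along the tool's x, y, z in mm, a list of three; "dr": the turn, a rotation vector about the tool's x, y, z in rad, a list of three; "gripper": the opening, from 0 (shut) to 1 (fully open). In form: {"delta_pos": [[dx, dy, dz], ...], "dr": [[wx, wy, wz], ...], "gripper": [gripper, ...]}. A call has 1 to 12 rows; each row shifts and turns the pose as measured when the row begins, along the tool's axes as they then stand; what a row does not reach is not made up. A row lasts 1/12 s, in which the tool goes at most 41.7 mm and 7.16 degrees, less where a joint would pass 70% of its speed; a pose out of reach is approached as far as the arm can. A call with a gripper value outside its range is refused whole. The fingers move at their own pace and stop on an object; "squeeze" is the grip in N (left out, the last holds). Time passes only in rows, so rows that do not move let the fingers close. It gives the time, the measured TCP pose, the force and the opening at its end, in the units of the state.
- read_state(): the state, without advancing time (a new reading comes with each control period).
- read_camera(name): name is "scene" or "top"; returns a dict with "color" (420x560x3 uint8, red, green, blue), "intrinsics" (3x3 intrinsics, pixels), "k1" (the pictures are not rectified: a ray, as slopes to the right and down, at radius r is drawn at 1 + k1 r^2 times it, then the intrinsics apply), "extrinsics" (4x4, takes a point from camera to world coordinates). Camera axes: x right, y down, z forward; pixel columns grow to the right and rows downward; lengths in mm; the calibration is good to about 2 mm. A picture is of the moment at which its call begins. There is no depth.
- hand_in(): hands the job in, once; it reports no verdict.
The state is a dict: "time_s": time; "joint_positions": joint angles; "qvel": joint speeds; "effort": joint torques, N m; "tcp_pos": TCP position; "tool_rot": TCP orientation; "force": force on the tool from outside, world axes, zero at the start; "wrist_torque": the same for the moment, N m; "width": opening from 0.0 (shut) to 1.0 (fully open).
Only numpy, scipy, OpenCV 4.12 (cv2) and the standard library are available. Lean on these libraries where they do the work, as an engineer would, in place of code of your own. Each camera call takes 0.05 s, during which the arm holds its last target.

## Task

Clear the bench: put the two drawer knobs, the two bench dogs and the wedge each into the tray that carries a sample of its kind on its ledge, the knobs standing on their feet and the dogs and wedge lying flat on the tray floor, nothing stacked. The wedge is still jammed under the heavy hinged press panel: work it back out from under it without prising the panel up, so that the panel comes down fully shut. Leave the hand plane where it stands.

Things in the scene. Friction and masses are not known exactly. Their poses are not given: they have to be found in the camera images.
- knob_a: loose white porcelain drawer knob standing on its foot: 36 mm high, foot 28 mm across, narrow neck, round head 40 mm across (straight sides 21 to 30 mm up). Origin: centre of the foot's underside; z up along its axis; yaw means nothing. 40-70 g.
- knob_b: a second knob, the same as knob_a.
- dog_a: loose wooden bench dog on its side: square peg 85 mm long (x axis), shank 20 mm wide (y), 22 mm high; the last 24 mm at its +x end is a wider head, reaching 23 mm to +y. Brass strip in its -y side. Origin: middle of the shank, 11 mm above the surface it lies on. 40-85 g. Take it across the shank at the middle.
- dog_b: a second bench dog, the same as dog_a.
- wedge: loose dark wedge, 110 mm long (x axis), 26 mm wide, flat underside (origin: its centre), 26 mm thick at the +x end, 4 mm at the -x end, 35-70 g. At the start its thin 42-48 mm are under the panel's front edge. The thick end sticks out in the open: pinch its sides from above some 30 mm from the origin and draw it along its +x for 60 mm until free; it drags with 3-12 N (small tugs).
- tray_knobs: fixed plywood tray with a real drawer knob glued on its far ledge as a sample (its top 61 mm up). Origin: centre of underside; z up, x away from the robot (small yaw). Inside 115 (x) by 150 mm (y), floor 5 mm thick, walls 5 mm, rim 25 mm above the bench. Solid ledge on the +x side, 40 mm deep, as high as the rim, sample at its middle, 83 mm from the origin.
- tray_dogs: fixed plywood tray with a real bench dog glued on its far ledge as a sample (its top 47 mm up). Origin: centre of underside; z up, x away from the robot (small yaw). Inside 115 (x) by 150 mm (y), floor 5 mm thick, walls 5 mm, rim 25 mm above the bench. Solid ledge on the +x side, 40 mm deep, as high as the rim, sample at its middle, 83 mm from the origin.
- tray_wedges: fixed plywood tray with a real wedge glued on its far ledge as a sample (its top 51 mm up). Origin: centre of underside; z up, x away from the robot (small yaw). Inside 115 (x) by 150 mm (y), floor 5 mm thick, walls 5 mm, rim 25 mm above the bench. Solid ledge on the +x side, 40 mm deep, as high as the rim, sample at its middle, 83 mm from the origin. The wedge fits lying along y.
- panel (a joint): angle (rad) of the press panel (plywood under a steel plate, 160 mm wide, 180 mm hinge to front edge, 20 mm thick, 1.4 kg), hinged to a fixed rail at the robot's left. 0: shut, underside 2 mm above the bench; grows as the front edge rises. About 0.06 at the start: the edge rests on the wedge, about 10 mm behind its origin (thin side); it sinks by itself as the wedge leaves. Top at most 36 mm up.
- plane: bystander: wooden hand plane, 200 mm long (x), 55 mm wide with a 130 mm cross handle, about 95 mm high, 0.9 kg, standing on the bench to the robot's right. Origin: centre of its underside.

How it is judged (in metres and radians):
At the end, for the whole second after the job is handed in: Knobs upright (tilt < 0.15 rad) in tray_knobs, dogs level (0.12 rad) in tray_dogs, wedge level (0.27 rad) in tray_wedges, all on the floor, origins within 50 mm (x), 68 mm (y) of their tray's and at rest; panel shut (< 0.012 rad); plane within 20 mm of its start (x of knob_a in the frame of tray_knobs between -0.05 and 0.05 m and y of knob_a in the frame of tray_knobs between -0.068 and 0.068 m and z of knob_a in the frame of tray_knobs between 0 and 0.012 m and linear speed of each of knob_a, dog_a, knob_b, dog_b, wedge below 0.02 m/s and angular speed of each of knob_a, dog_a, knob_b, dog_b, wedge below 0.3 rad/s and angle between each of knob_a, knob_b's own z axis and vertical below 0.15 rad and x of dog_a in the frame of tray_dogs between -0.05 and 0.05 m and y of dog_a in the frame of tray_dogs between -0.068 and 0.068 m and z of dog_a in the frame of tray_dogs between 0.01 and 0.026 m and angle between each of dog_a, dog_b's own x axis and vertical above 1.45 rad and x of knob_b in the frame of tray_knobs between -0.05 and 0.05 m and y of knob_b in the frame of tray_knobs between -0.068 and 0.068 m and z of knob_b in the frame of tray_knobs between 0 and 0.012 m and x of dog_b in the frame of tray_dogs between -0.05 and 0.05 m and y of dog_b in the frame of tray_dogs between -0.068 and 0.068 m and z of dog_b in the frame of tray_dogs between 0.01 and 0.026 m and x of wedge in the frame of tray_wedges between -0.05 and 0.05 m and y of wedge in the frame of tray_wedges between -0.068 and 0.068 m and z of wedge in the frame of tray_wedges between 0 and 0.024 m and angle between wedge's own x axis and vertical above 1.3 rad and value of joint panel below 0.012 rad and distance of plane from where it was at the start of the episode below 0.02 m); the robot touches nothing.
It fails at once if the press panel was prised up (over 0.12 rad, its front edge some 10 mm above where it rested) (value of joint panel above 0.12 rad).
It fails at once if the hand plane was pushed away (over 20 mm) (distance of plane from where it was at the start of the episode above 0.02 m).
It also fails if it takes over 115 s, if anything falls off the work surface, if the arm or the gripper's body presses on something with over 40 N, if the wrist force passes 120 N, or if a joint passes its speed limit or range.

## Working session

There is one attempt and no reset: what is moved stays moved. The work goes in short steps, Python scripts to look and compute and a tool call to move; the robot and the scene stay as the last step left them, time stands still between calls to the robot, and variables do not carry over. Pictures are saved under pics/ and viewed, and the job is handed in when it is done.

Besides the shell and the picture viewer there is one more tool, called after "Emit:" by a JSON object that holds its "api" and its "payload". step_arm: Moves the arm, as the interface text tells. Its arguments: {"type":"object","properties":{"delta_pos":{"type":"array","items":{"type":"array","items":{"type":"number"}}},"dr":{"type":"array","items":{"type":"array","items":{"type":"number"}}},"gripper":{"type":"array","items":{"type":"number"}},"squeeze":{"type":"number"}},"required":["delta_pos","dr","gripper"]}

```bash
mkdir -p pics; ls; python3 - <<'E'
from rig import *
import cv2,json
s=read_state();print(s)
for n in("scene","top"):
    c=read_camera(n);cv2.imwrite(f"pics/{n}0.png",c["color"][:,:,::-1]);print(n,c["intrinsics"],c["k1"],c["extrinsics"])
E
```

```text
pics
{'time_s': 0.0, 'joint_positions': array([ 1.05141533e+00,  1.24501063e-01,  1.65166960e+00, -1.93094144e-05,
        1.36749704e+00, -8.25791359e-02]), 'qvel': array([ 0.00070489,  0.00074801, -0.00088514,  0.00035337, -0.00167114,
        0.00063659]), 'effort': array([-7.90054510e-04, -4.23615754e+01, -3.65448833e+01, -2.01993989e-04,
        7.08261214e-03,  4.92276615e-05]), 'tcp_pos': array([274.70524741, 588.45195701, 241.05821095]), 'tool_rot': array([[-9.06110829e-01,  4.23039169e-01, -1.01351779e-03],
       [ 4.23040356e-01,  9.06109032e-01, -1.81079163e-03],
       [ 1.52321841e-04, -2.06953683e-03, -9.99997847e-01]]), 'force': array([ 0.0193975 ,  0.35338696, -0.99468997]), 'wrist_torque': array([-0.0109732 , -0.03644715,  0.02032475]), 'width': 0.9975589472644706}
scene [[439.28383      0.         275.66039933]
 [  0.         439.28383    208.33717922]
 [  0.           0.           1.        ]] 0.017226829866798736 [[-2.36976541e-01  8.08560779e-01 -5.38582942e-01  1.26638880e+03]
 [ 9.71515324e-01  1.97403106e-01 -1.31110599e-01  1.93599964e+02]
 [ 3.07057855e-04 -5.54311718e-01 -8.32309092e-01  1.21619914e+03]
 [ 0.00000000e+00  0.00000000e+00  0.00000000e+00  1.00000000e+00]]
top [[448.10817184   0.         277.7908365 ]
 [  0.         448.10817184 207.56649913]
 [  0.           0.           1.        ]] 0.02574391242349503 [[ 8.08945696e-03 -9.87423809e-01  1.57888512e-01  3.41545403e+02]
 [-9.99941404e-01 -6.85190512e-03  8.38090550e-03 -1.31127464e+01]
 [-7.19366852e-03 -1.57947057e-01 -9.87421378e-01  1.13522668e+03]
 [ 0.00000000e+00  0.00000000e+00  0.00000000e+00  1.00000000e+00]]
```

View pics/scene0.png

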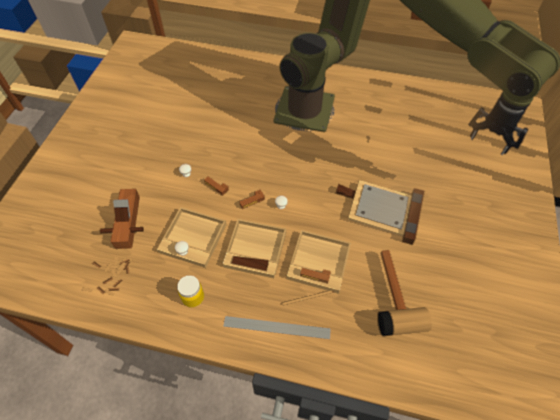

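View pics/top0.png

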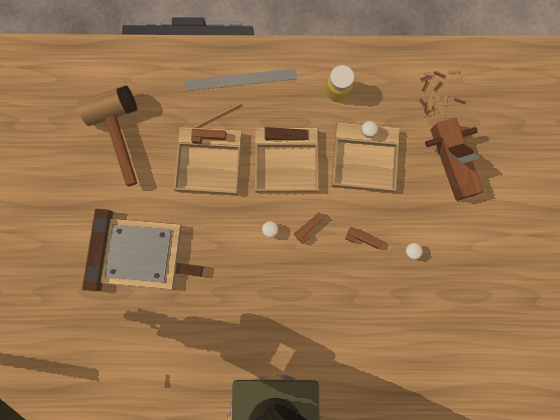

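The overview shows the dogs tray at top-view (209,165), the wedges tray at (287,165) and the knobs tray at (366,160). Knobs stand at (270,229) and (414,251), dogs at (311,228) and (365,238), and the wedge sticks out at (190,270). Next I'll enlarge.

```bash
cat > h.py <<'E'
from rig import *
import cv2,numpy as np
def grab(n): return read_camera(n)
def p2w(c,u,v,z):
    K=c["intrinsics"];k=c["k1"];E=c["extrinsics"]
    d=np.array([(u-K[0,2])/K[0,0],(v-K[1,2])/K[1,1]]);r=d.copy()
    for _ in range(20): r=d/(1+k*(r@r))
    w=E[:3,:3]@np.array([r[0],r[1],1]);o=E[:3,3]*(1 if abs(E[:3,3]).max()>50 else 1000)
    return o+w*(z-o[2])/w[2]
def w2p(c,P):
    K=c["intrinsics"];k=c["k1"];E=c["extrinsics"]
    q=E[:3,:3].T@(np.array(P,float)-E[:3,3]);r=q[:2]/q[2];r=r*(1+k*(r@r))
    return r[0]*K[0,0]+K[0,2],r[1]*K[1,1]+K[1,2]
def crop(c,u0,v0,u1,v1,f,name):
    im=c["color"][v0:v1,u0:u1,::-1];im=cv2.resize(im,None,fx=f,fy=f,interpolation=cv2.INTER_CUBIC)
    for u in range((u0//10+1)*10,u1,10):
        cv2.line(im,((u-u0)*f+f//2,0),((u-u0)*f+f//2,4 if u%50 else 14),(0,255,255),1)
        if u%20==0: cv2.putText(im,str(u),((u-u0)*f-8,22),0,.35,(0,255,255),1)
    for v in range((v0//10+1)*10,v1,10):
        cv2.line(im,(0,(v-v0)*f+f//2),(5,(v-v0)*f+f//2),(0,255,255),1)
        if v%20==0: cv2.putText(im,str(v),(8,(v-v0)*f+6),0,.35,(0,255,255),1)
    cv2.imwrite("pics/"+name,im)
E
python3 - <<'E'
from h import *
c=grab("top")
crop(c,255,200,435,270,4,"t1.png")
crop(c,80,200,220,300,5,"t2.png")
crop(c,170,110,410,205,3,"t3.png")
E
```

```text
(no output)
```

View pics/t1.png

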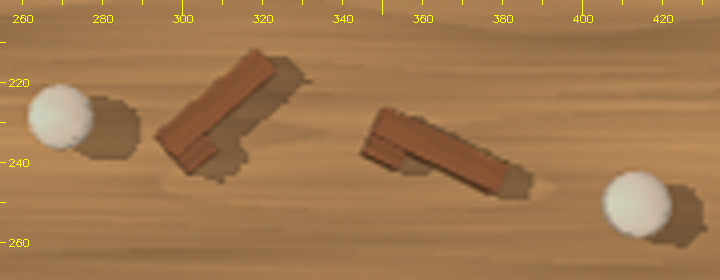

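View pics/t2.png

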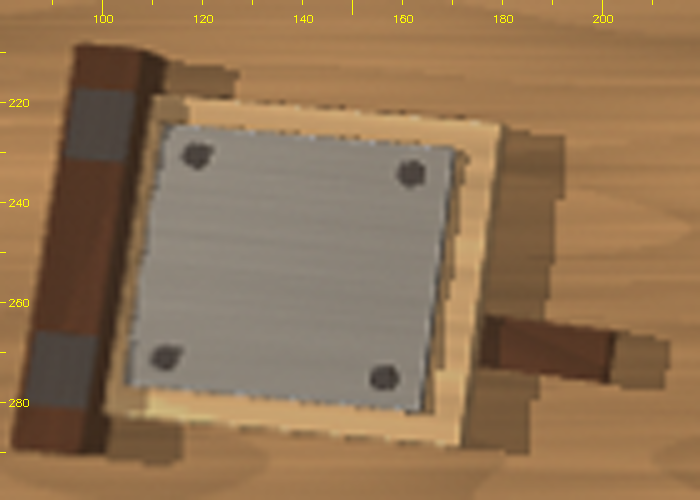

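View pics/t3.png

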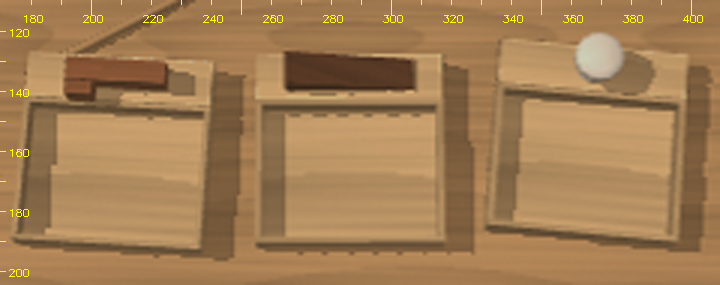

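```bash
python3 - <<'E'
from h import *
np.set_printoptions(precision=1,suppress=True)
c=grab("top")
T=lambda x,y,f,u0,v0:(u0+x/f-.0,v0+y/f)
def W(x,y,f,u0,v0,z): return p2w(c,*T(x,y,f,u0,v0),z)
g1=(4,255,200);g2=(5,80,200);g3=(3,170,110)
for k in((60,116),(637,204)): print("knob",W(*k,*g1,26))
for n,A,B,C,H in(("d1",(157,135),(256,50),(278,68),(190,173)),("d2",(385,107),(515,165),(498,195),(360,152))):
    a,b,cc,h=[W(*p,*g1,22) for p in(A,B,C,H)]
    x=a-b;L=np.linalg.norm(x);x/=L;y=np.array([-x[1],x[0],0]);print(n,"len",L,"w",np.linalg.norm(cc-b),"head",(h-a)@y,"centre",(a+b)/2+10*y,"yaw",np.arctan2(x[1],x[0]))
for z in (26,0):print("wedge end",z,W(609,357,*g2,z),W(614,332,*g2,z),W(609,382,*g2,z))
print("wedge at panel",W(498,342,*g2,13))
print("panel front",W(500,125,*g2,34),W(460,446,*g2,34))
for n,Q in(("dogs",[(30,50),(213,62),(202,248),(13,240)]),("wedges",[(257,54),(441,54),(443,250),(257,246)]),("knobs",[(500,40),(688,53),(677,243),(487,230)])):
    P=np.array([W(*q,*g3,25)[:2] for q in Q]);M=np.array([[102.5,80],[102.5,-80],[-62.5,-80],[-62.5,80]])
    m=M.mean(0);p=P.mean(0);U,S,Vt=np.linalg.svd((M-m).T@(P-p));R=(U@Vt).T
    t=p-R@m;print(n,t,"yaw",np.arctan2(R[1,0],R[0,0]),"res",(P-(M@R.T+t)).round(1).tolist())
crop(c,170,255,220,285,14,"w.png")
s=grab("scene");crop(s,325,175,425,245,7,"s1.png");crop(s,170,155,300,215,6,"s2.png")
E
```

```text
knob [464.8  15.2  26. ]
knob [ 413.2 -339.8   26. ]
d1 len 82.16666219378041 w 17.748013442681728 head 31.206729165281935 centre [473.2 -82.8  22. ] yaw 2.28731867054366
d2 len 87.20701083390145 w 21.6497618448134 head 32.301821585364785 centre [ 445.5 -223.    22. ] yaw 1.1512577305759761
wedge end 26 [359.2 181.3  26. ] [371.3 179.3  26. ] [347.1 180.8  26. ]
wedge end 0 [359.6 185.8   0. ] [372.  183.8   0. ] [347.2 185.4   0. ]
wedge at panel [366.4 238.9  13. ]
panel front [472.3 237.8  34. ] [316.  250.3  34. ]
dogs [621.7 175.9] yaw -0.044272165212897924 res [[1.2, -0.7], [-1.3, 1.4], [0.7, -0.0], [-0.6, -0.6]]
wedges [622.2 -24.9] yaw 0.002986386061680981 res [[2.2, -0.3], [2.6, 1.5], [-3.8, 1.2], [-1.0, -2.4]]
knobs [ 631.6 -225.8] yaw -0.07474984246085592 res [[0.5, -0.2], [1.4, -1.2], [-0.0, 1.1], [-1.8, 0.4]]
```

View pics/w.png

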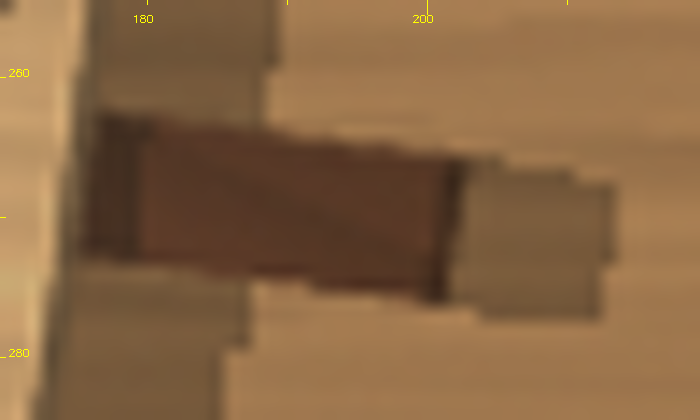

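View pics/s1.png

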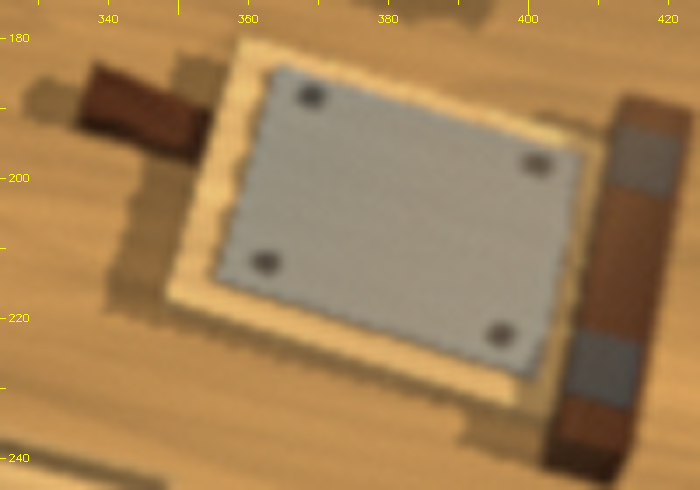

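View pics/s2.png

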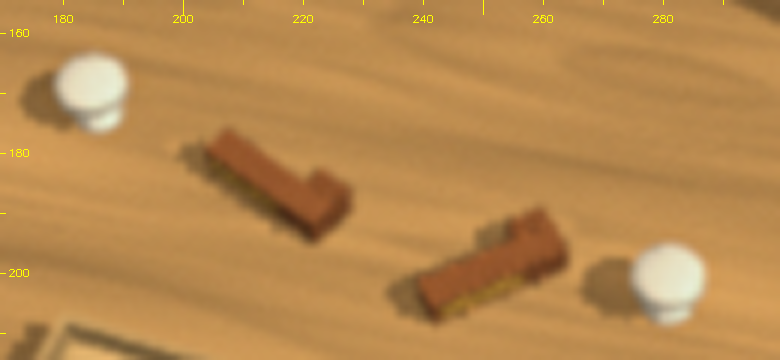

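```bash
cat >> h.py <<'E'
from scipy.spatial.transform import Rotation as Ro
def plan(target,yaw,maxmm=38,maxr=0.115,n=None):
    """rows (tool axes) to target TCP, tool pointing down, tool y at world yaw"""
    s=read_state();p=np.array(s["tcp_pos"]);R=np.array(s["tool_rot"])
    zt=np.array([0,0,-1.]);y=np.array([np.cos(yaw),np.sin(yaw),0]);Rt=np.c_[np.cross(y,zt),y,zt]
    rv=Ro.from_matrix(R.T@Rt).as_rotvec();d=np.array(target)-p
    if n is None:n=int(max(1,np.ceil(np.linalg.norm(d)/maxmm),np.ceil(np.linalg.norm(rv)/maxr)))
    D=[]
    for i in range(n):
        Ri=R@Ro.from_rotvec(rv*i/n).as_matrix();D.append((Ri.T@d/n).round(0 if np.abs(d/n).max()>4 else 1).tolist())
    print("at",p.round(1),"F",np.array(s["force"]).round(1),"w",round(s["width"],3),"t",round(s["time_s"],2),"yaw",round(float(np.arctan2(R[1,1],R[0,1])),3))
    print(n,"rows",D,"dr each",(rv/n).round(3))
E
python3 - <<'E'
from h import *
s=grab("scene")
for P,q in(((464.8,15.2,26),(281.3,201.3)),((413.2,-339.8,26),(185.3,169)),((359,183,26),0),((473.2,-82.8,22),0),((445.5,-223,22),0)): print(np.round(w2p(s,P),1),q)
t=grab("top");print(w2p(t,(413.2,-339.8,26)))
plan((362,208,110),-0.124)
E
```

```text
[280.6 201.2] (281.3, 201.3)
[184.1 169.2] (185.3, 169)
[336.3 185.8] 0
[251.3 198.1] 0
[213.6 183.6] 0
(np.float64(414.23226009237214), np.float64(250.9881757174443))
at [274.9 588.8 242. ] F [0.2 0.5 0.3] w 1.001 t 0.35 yaw 1.134
11 rows [[-22.0, -28.0, 12.0], [-25.0, -25.0, 12.0], [-28.0, -22.0, 12.0], [-30.0, -19.0, 12.0], [-32.0, -16.0, 12.0], [-34.0, -12.0, 12.0], [-35.0, -8.0, 12.0], [-35.0, -4.0, 12.0], [-36.0, 0.0, 12.0], [-35.0, 4.0, 12.0], [-35.0, 8.0, 12.0]] dr each [-0.     0.     0.114]
```

Emit:
{"api": "step_arm", "payload": {"delta_pos": [[-22,-28,12],[-25,-25,12],[-28,-22,12],[-30,-19,12],[-32,-16,12],[-34,-12,12],[-35,-8,12],[-35,-4,12],[-36,0,12],[-35,4,12],[-35,8,12],[0,0,0]], "dr": [[0,0,0.114],[0,0,0.114],[0,0,0.114],[0,0,0.114],[0,0,0.114],[0,0,0.114],[0,0,0.114],[0,0,0.114],[0,0,0.114],[0,0,0.114],[0,0,0.114],[0,0,0]], "gripper": [0.8,0.8,0.8,0.8,0.8,0.8,0.8,0.8,0.8,0.8,0.8,0.8], "squeeze": 50}}

```text
time_s: 1.35
tcp_pos: [355.7, 193.2, 104.0]
tool_rot: [[0.176, 0.984, 0.006], [0.984, -0.176, 0.007], [0.008, 0.004, -1.0]]
force: [-1.0, 0.5, -0.2]
width: 0.801
```

```bash
python3 - <<'E'
from h import *
plan((362,208,60),-0.124)
plan((362,208,16),-0.124)
t=grab("top");crop(t,110,210,260,310,5,"a1.png")
E
```

```text
at [355.7 193.2 104. ] F [-1.   0.5 -0.2] w 0.801 t 1.35 yaw -0.177
2 rows [[8.0, 2.0, 22.0], [8.0, 2.0, 22.0]] dr each [ 0.002 -0.004 -0.026]
at [355.7 193.2 104. ] F [-1.   0.5 -0.2] w 0.801 t 1.35 yaw -0.177
3 rows [[5.0, 1.0, 29.0], [5.0, 1.0, 29.0], [5.0, 1.0, 29.0]] dr each [ 0.002 -0.003 -0.018]
```

View pics/a1.png

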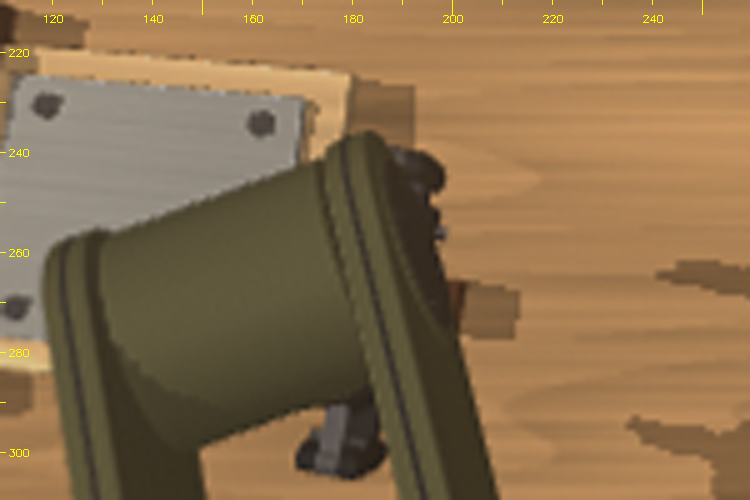

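The arm sits over the wedge, whose thick end shows at (201,270). I'll correct the pose and descend.

Emit:
{"api": "step_arm", "payload": {"delta_pos": [[8,2,20],[7,2,20],[0,0,10],[0,0,0]], "dr": [[0.002,-0.004,-0.026],[0.002,-0.004,-0.026],[0,0,0],[0,0,0]], "gripper": [0.8,0.8,0.8,0.8]}}

```text
time_s: 1.73
tcp_pos: [366.2, 212.4, 57.8]
tool_rot: [[0.118, 0.993, 0.01], [0.993, -0.118, 0.006], [0.008, 0.009, -1.0]]
force: [-0.5, -0.4, -0.2]
width: 0.803
```

```bash
python3 - <<'E'
from h import *
plan((362,207,17),-0.124)
E
```

```text
at [366.2 212.4  57.8] F [-0.5 -0.4 -0.2] w 0.803 t 1.73 yaw -0.119
2 rows [[-3.0, -2.0, 20.0], [-3.0, -2.0, 20.0]] dr each [ 0.005 -0.004  0.003]
```

Emit:
{"api": "step_arm", "payload": {"delta_pos": [[-3,-2,14],[-3,-2,14],[0,0,8],[0,0,3],[0,0,0]], "dr": [[0.005,-0.004,0.002],[0.005,-0.004,0.002],[0,0,0],[0,0,0],[0,0,0]], "gripper": [0.7,0.6,0.6,0.6,0.6]}}

```text
time_s: 2.15
tcp_pos: [363.6, 210.8, 21.5]
tool_rot: [[0.117, 0.993, 0.004], [0.993, -0.117, 0.002], [0.003, 0.004, -1.0]]
force: [-1.0, -0.5, 0.1]
width: 0.598
```

```bash
python3 - <<'E'
from h import *
plan((362,207,17),-0.124)
s=grab("scene");crop(s,325,150,425,235,7,"a2.png")
E
```

```text
at [363.6 210.8  21.5] F [-1.  -0.5  0.1] w 0.598 t 2.15 yaw -0.117
1 rows [[-4.0, -1.0, 4.0]] dr each [ 0.004 -0.003  0.007]
```

View pics/a2.png

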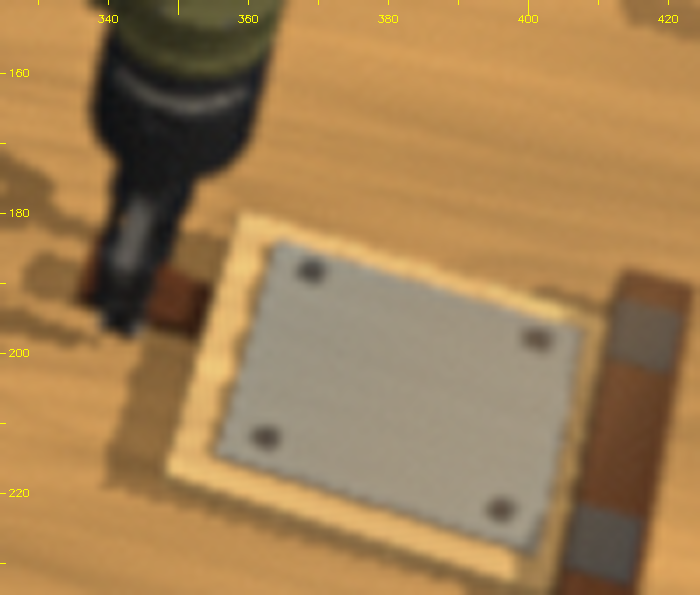

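The finger straddles the wedge at scene (342,190), clear of the panel. I'll lower a little and close.

Emit:
{"api": "step_arm", "payload": {"delta_pos": [[-3,0,5],[0,0,0],[0,0,0],[0,0,0],[0,0,0],[0,0,0],[0,0,0],[0,0,0]], "dr": [[0,0,0.007],[0,0,0],[0,0,0],[0,0,0],[0,0,0],[0,0,0],[0,0,0],[0,0,0]], "gripper": [0.6,0.1,0.1,0.1,0.1,0.1,0.1,0.1], "squeeze": 60}}

```text
time_s: 2.87
tcp_pos: [364.5, 208.6, 19.0]
tool_rot: [[0.124, 0.992, 0.007], [0.992, -0.124, 0.005], [0.005, 0.006, -1.0]]
force: [0.8, 0.1, -1.7]
width: 0.287
```

Emit:
{"api": "step_arm", "payload": {"delta_pos": [[-4,0,0],[-5,0,0],[-6,0,0],[-6,0,0]], "dr": [[0,0,0],[0,0,0],[0,0,0],[0,0,0]], "gripper": [0.1,0.1,0.1,0.1], "squeeze": 80}}

```text
time_s: 3.2
tcp_pos: [362.4, 188.4, 19.1]
tool_rot: [[0.124, 0.992, 0.009], [0.992, -0.125, 0.009], [0.01, 0.008, -1.0]]
force: [0.4, 4.5, -2.4]
width: 0.277
```

```bash
python3 - <<'E'
from h import *
plan((357,149,19),-0.124)
s=grab("scene");crop(s,325,150,425,235,7,"a3.png")
E
```

```text
at [362.4 188.4  19.1] F [ 0.4  4.5 -2.4] w 0.277 t 3.2 yaw -0.125
2 rows [[-20.0, -0.0, -0.0], [-20.0, -0.0, -0.0]] dr each [ 0.004 -0.005 -0.   ]
```

View pics/a3.png

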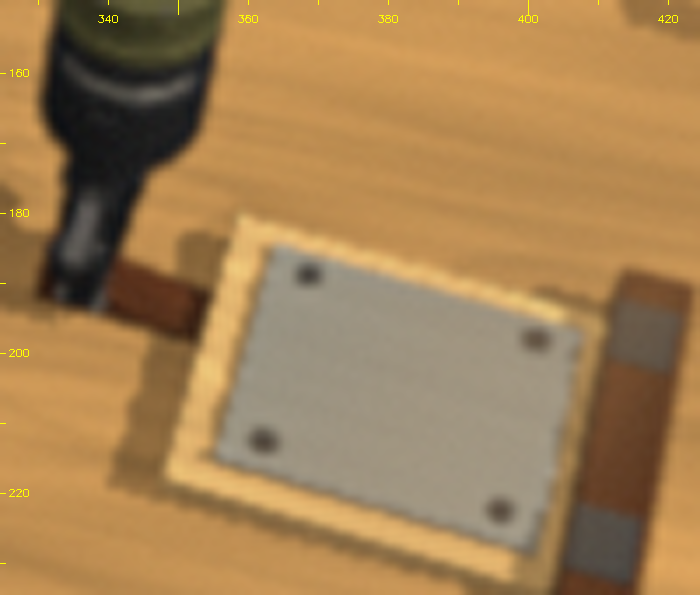

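The wedge follows: there is now more of it between finger (337,190) and panel (354,195), with a 4.5 N drag. I'll keep drawing it out.

Emit:
{"api": "step_arm", "payload": {"delta_pos": [[-6,0,0],[-6,0,0],[-6,0,0],[-6,0,0],[-6,0,0],[-6,0,0],[-6,0,0],[-5,0,0],[0,0,0],[0,0,0]], "dr": [[0,0,0],[0,0,0],[0,0,0],[0,0,0],[0,0,0],[0,0,0],[0,0,0],[0,0,0],[0,0,0],[0,0,0]], "gripper": [0.1,0.1,0.1,0.1,0.1,0.1,0.1,0.1,0.1,0.1]}}

```text
time_s: 4.08
tcp_pos: [355.8, 133.1, 19.2]
tool_rot: [[0.126, 0.992, 0.009], [0.992, -0.126, 0.005], [0.006, 0.009, -1.0]]
force: [0.3, -0.9, -0.7]
width: 0.281
```

```bash
python3 - <<'E'
from h import *
plan((357,139,19),-0.124)
s=grab("scene");crop(s,305,150,425,245,6,"a4.png")
E
```

```text
at [355.8 133.1  19.2] F [ 0.3 -0.9 -0.7] w 0.281 t 4.08 yaw -0.127
1 rows [[6.0, 0.0, 0.0]] dr each [ 0.009 -0.006 -0.003]
```

View pics/a4.png

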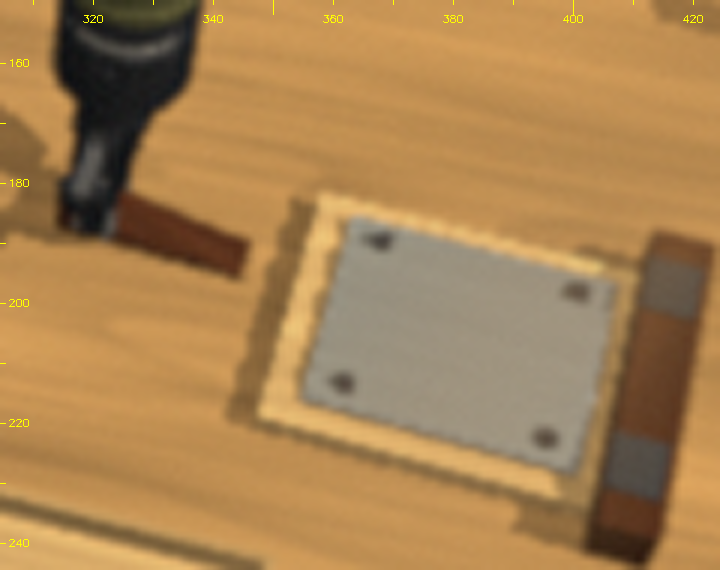

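Wedge free (thin tip at scene (345,192)) and the panel has sunk shut. I'll lift it and carry it to the middle tray.

Emit:
{"api": "step_arm", "payload": {"delta_pos": [[0,0,-10],[0,0,-25],[0,0,-35],[0,0,-25]], "dr": [[0,0,0],[0,0,0],[0.005,-0.004,0],[0.005,-0.004,0]], "gripper": [0.1,0.1,0.1,0.1]}}

```text
time_s: 4.47
tcp_pos: [348.7, 131.5, 109.6]
tool_rot: [[0.125, 0.992, -0.02], [0.992, -0.125, -0.007], [-0.01, -0.019, -1.0]]
force: [1.2, -0.2, -1.4]
width: 0.278
```

```bash
python3 - <<'E'
from h import *
plan((622,-54.5,90),0.003)
E
```

```text
at [348.7 131.5 109.6] F [ 1.2 -0.2 -1.4] w 0.278 t 4.47 yaw -0.126
9 rows [[-17.0, 33.0, 2.0], [-17.0, 33.0, 2.0], [-18.0, 32.0, 2.0], [-18.0, 32.0, 2.0], [-19.0, 32.0, 2.0], [-19.0, 31.0, 2.0], [-19.0, 31.0, 2.0], [-20.0, 31.0, 2.0], [-20.0, 31.0, 2.0]] dr each [-0.002  0.001 -0.014]
```

Emit:
{"api": "step_arm", "payload": {"delta_pos": [[-10,20,2],[-17,33,2],[-18,32,2],[-18,32,2],[-19,32,2],[-19,31,2],[-19,31,2],[-20,31,2],[-20,25,2],[-14,8,0],[0,0,0],[0,0,0]], "dr": [[-0.002,0.001,-0.014],[-0.002,0.001,-0.014],[-0.002,0.001,-0.014],[-0.002,0.001,-0.014],[-0.002,0.001,-0.014],[-0.002,0.001,-0.014],[-0.002,0.001,-0.014],[-0.002,0.001,-0.014],[-0.002,0.001,-0.014],[0,0,0],[0,0,0],[0,0,0]], "gripper": [0.1,0.1,0.1,0.1,0.1,0.1,0.1,0.1,0.1,0.1,0.1,0.1]}}

```text
time_s: 5.47
tcp_pos: [632.5, -64.5, 96.3]
tool_rot: [[-0.017, 1.0, 0.014], [1.0, 0.017, 0.004], [0.004, 0.014, -1.0]]
force: [-0.3, -0.8, -1.2]
width: 0.28
```

```bash
python3 - <<'E'
from h import *
plan((615,-54.5,40),0.003)
s=grab("scene");crop(s,205,170,305,285,6,"b1.png")
E
```

```text
at [632.5 -64.5  96.3] F [-0.3 -0.8 -1.2] w 0.28 t 5.47 yaw 0.017
2 rows [[5.0, -9.0, 28.0], [5.0, -9.0, 28.0]] dr each [ 0.007 -0.002  0.007]
```

View pics/b1.png

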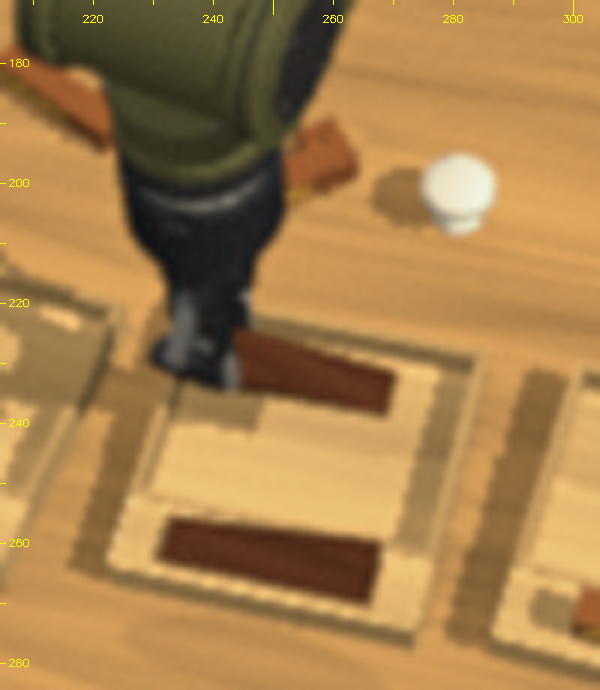

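The wedge hangs above the middle tray, lying along y, tip at scene (270,233). I'll lower it.

Emit:
{"api": "step_arm", "payload": {"delta_pos": [[5,-9,25],[4,-8,20],[0,0,12],[0,0,7],[0,0,0],[0,0,0]], "dr": [[0.007,-0.002,0.007],[0.007,-0.002,0.007],[0,0,0],[0,0,0],[0,0,0],[0,0,0]], "gripper": [0.1,0.1,0.1,0.1,0.1,0.1]}}

```text
time_s: 6.02
tcp_pos: [613.1, -50.3, 31.4]
tool_rot: [[-0.008, 1.0, 0.001], [1.0, 0.008, -0.0], [-0.0, 0.001, -1.0]]
force: [-0.1, 0.9, 0.6]
width: 0.278
```

Emit:
{"api": "step_arm", "payload": {"delta_pos": [[-3,0,3],[0,0,2],[0,0,1],[0,0,0],[0,0,0]], "dr": [[0,0,0],[0,0,0],[0,0,0],[0,0,0],[0,0,0]], "gripper": [0.1,0.1,0.1,0.1,0.1]}}

```text
time_s: 6.43
tcp_pos: [616.2, -54.0, 28.9]
tool_rot: [[-0.009, 1.0, 0.008], [1.0, 0.009, -0.001], [-0.001, 0.008, -1.0]]
force: [-0.3, 0.5, -0.8]
width: 0.278
```

Emit:
{"api": "step_arm", "payload": {"delta_pos": [[0,0,3],[0,0,2],[0,0,0]], "dr": [[0,0,0],[0,0,0],[0,0,0]], "gripper": [0.1,0.1,0.1]}}

```text
time_s: 6.68
tcp_pos: [617.3, -54.4, 24.7]
tool_rot: [[-0.008, 1.0, 0.01], [1.0, 0.008, -0.002], [-0.002, 0.01, -1.0]]
force: [0.3, 0.5, -1.2]
width: 0.277
```

Emit:
{"api": "step_arm", "payload": {"delta_pos": [[0,0,1],[0,0,0],[0,0,0],[0,0,0],[0,0,0],[0,0,-15],[0,0,-30],[0,0,-35]], "dr": [[0,0,0],[0,0,0],[0,0,0],[0,0,0],[0,0,0],[0,0,0],[0,0,0],[0,0,0]], "gripper": [0.1,0.55,0.55,0.55,0.55,0.55,0.55,0.7]}}

```text
time_s: 7.35
tcp_pos: [610.0, -53.3, 95.7]
tool_rot: [[-0.008, 1.0, -0.009], [1.0, 0.008, 0.002], [0.002, -0.009, -1.0]]
force: [-0.6, -0.3, -0.4]
width: 0.675
```

```bash
python3 - <<'E'
from h import *
plan((464.8,15.2,90),-.07)
s=grab("scene");crop(s,205,170,305,285,5,"b2.png")
E
```

```text
at [610.  -53.3  95.7] F [-0.6 -0.3 -0.4] w 0.675 t 7.35 yaw 0.008
5 rows [[14.0, -29.0, 1.0], [13.0, -29.0, 1.0], [13.0, -29.0, 1.0], [13.0, -30.0, 1.0], [12.0, -30.0, 1.0]] dr each [-0.002 -0.     0.016]
```

View pics/b2.png

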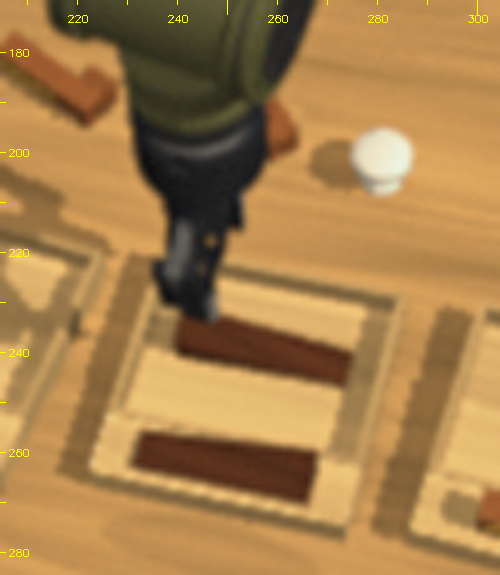

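The wedge lies in its tray, at scene (241,236) to (274,243). Next: first knob.

Emit:
{"api": "step_arm", "payload": {"delta_pos": [[14,-25,1],[13,-29,1],[13,-29,1],[13,-30,1],[10,-24,1],[0,0,0],[0,0,0]], "dr": [[0,0,0.016],[0,0,0.016],[0,0,0.016],[0,0,0.016],[0,0,0.016],[0,0,0],[0,0,0]], "gripper": [0.85,0.85,0.85,0.85,0.85,0.85,0.85]}}

```text
time_s: 7.98
tcp_pos: [479.8, 13.4, 103.8]
tool_rot: [[0.077, 0.997, 0.021], [0.997, -0.077, -0.003], [-0.001, 0.021, -1.0]]
force: [0.2, 0.9, 0.6]
width: 0.85
```

```bash
python3 - <<'E'
from h import *
plan((465,15.6,45),-.075)
E
```

```text
at [479.8  13.4 103.8] F [0.2 0.9 0.6] w 0.85 t 7.98 yaw -0.077
2 rows [[1.0, -8.0, 29.0], [1.0, -8.0, 29.0]] dr each [ 0.011  0.001 -0.001]
```

Emit:
{"api": "step_arm", "payload": {"delta_pos": [[1,-8,27],[1,-7,27],[0,0,3],[0,0,0]], "dr": [[0.01,0.001,0],[0.01,0.001,0],[0,0,0],[0,0,0]], "gripper": [0.85,0.85,0.85,0.85]}}

```text
time_s: 8.32
tcp_pos: [471.1, 15.5, 48.7]
tool_rot: [[0.076, 0.997, 0.011], [0.997, -0.076, -0.001], [0.0, 0.011, -1.0]]
force: [0.3, -0.1, 0.4]
width: 0.848
```

```bash
python3 - <<'E'
from h import *
plan((465,15.6,20),-.075)
E
```

```text
at [471.1  15.5  48.7] F [ 0.3 -0.1  0.4] w 0.848 t 8.32 yaw -0.076
1 rows [[-0.0, -6.0, 29.0]] dr each [ 0.011 -0.    -0.001]
```

Emit:
{"api": "step_arm", "payload": {"delta_pos": [[0,-4,15],[0,-2,12],[0,0,5],[0,0,0]], "dr": [[0.01,0,0],[0,0,0],[0,0,0],[0,0,0]], "gripper": [0.85,0.85,0.85,0.85]}}

```text
time_s: 8.65
tcp_pos: [472.1, 14.3, 20.5]
tool_rot: [[0.077, 0.997, 0.009], [0.997, -0.077, -0.001], [-0.0, 0.009, -1.0]]
force: [0.2, 0.5, 0.2]
width: 0.847
```

```bash
python3 - <<'E'
from h import *
plan((465,15.6,16),-.075)
s=grab("scene");crop(s,230,150,330,235,6,"c1.png")
E
```

```text
at [472.1  14.3  20.5] F [0.2 0.5 0.2] w 0.847 t 8.65 yaw -0.077
1 rows [[1.0, -7.0, 4.0]] dr each [ 0.009  0.    -0.002]
```

View pics/c1.png

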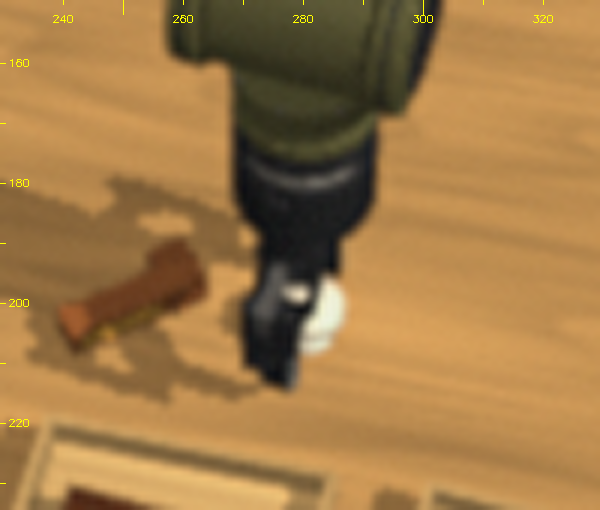

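```bash
python3 - <<'E'
from h import *
s=grab("scene")
for P in [(514,11,18),(514,11,30),(520,11,18),(472,14.3,20),(465,15.6,26)]: print(P,np.round(w2p(s,P),1))
E
```

```text
(514, 11, 18) [275.8 214.4]
(514, 11, 30) [275.8 212.4]
(520, 11, 18) [275.4 215.9]
(472, 14.3, 20) [279.8 203.9]
(465, 15.6, 26) [280.7 201.2]
```

Emit:
{"api": "step_arm", "payload": {"delta_pos": [[2,-7,4],[0,0,0],[0,0,0]], "dr": [[0.009,0,0],[0,0,0],[0,0,0]], "gripper": [0.85,0.85,0.85]}}

```text
time_s: 9.0
tcp_pos: [467.9, 16.7, 19.9]
tool_rot: [[0.077, 0.997, 0.005], [0.997, -0.077, -0.0], [-0.0, 0.005, -1.0]]
force: [-0.2, -0.3, -0.9]
width: 0.849
```

Emit:
{"api": "step_arm", "payload": {"delta_pos": [[0,-4,5],[0,0,0],[0,0,0],[0,0,0],[0,0,0],[0,0,0],[0,0,0],[0,0,0]], "dr": [[0.004,0,0],[0,0,0],[0,0,0],[0,0,0],[0,0,0],[0,0,0],[0,0,0],[0,0,0]], "gripper": [0.85,0.3,0.2,0.2,0.2,0.2,0.2,0.2], "squeeze": 40}}

```text
time_s: 9.67
tcp_pos: [464.0, 17.2, 15.5]
tool_rot: [[0.077, 0.997, 0.003], [0.997, -0.077, -0.0], [-0.0, 0.003, -1.0]]
force: [0.4, 0.3, 0.4]
width: 0.447
```

Emit:
{"api": "step_arm", "payload": {"delta_pos": [[0,0,-15],[0,0,-30],[0,0,-30],[0,0,-15],[0,0,0]], "dr": [[0,0,0],[0,0,0],[0,0,0],[0,0,0],[0,0,0]], "gripper": [0.2,0.2,0.2,0.2,0.2]}}

```text
time_s: 10.08
tcp_pos: [461.1, 17.3, 106.0]
tool_rot: [[0.077, 0.997, -0.005], [0.997, -0.077, 0.0], [-0.0, -0.005, -1.0]]
force: [0.0, -0.1, -0.5]
width: 0.452
```

```bash
python3 - <<'E'
from h import *
plan((629,-192,90),-.075)
E
```

```text
at [461.1  17.3 106. ] F [ 0.  -0.1 -0.5] w 0.452 t 10.08 yaw -0.077
8 rows [[-24.0, 23.0, 2.0], [-24.0, 23.0, 2.0], [-24.0, 23.0, 2.0], [-24.0, 23.0, 2.0], [-24.0, 23.0, 2.0], [-25.0, 23.0, 2.0], [-25.0, 23.0, 2.0], [-25.0, 23.0, 2.0]] dr each [-0.001  0.    -0.   ]
```

Emit:
{"api": "step_arm", "payload": {"delta_pos": [[-14,14,1],[-24,23,2],[-24,23,2],[-24,23,2],[-24,23,2],[-24,23,2],[-24,23,2],[-20,18,1],[-10,8,0],[0,0,0],[0,0,0]], "dr": [[0,0,0],[0,0,0],[0,0,0],[0,0,0],[0,0,0],[0,0,0],[0,0,0],[0,0,0],[0,0,0],[0,0,0],[0,0,0]], "gripper": [0.2,0.2,0.2,0.2,0.2,0.2,0.2,0.2,0.2,0.2,0.2]}}

```text
time_s: 11.0
tcp_pos: [626.2, -191.5, 74.8]
tool_rot: [[0.075, 0.997, -0.015], [0.997, -0.075, 0.005], [0.004, -0.016, -1.0]]
force: [-0.1, 0.9, -1.2]
width: 0.451
```

```bash
python3 - <<'E'
from h import *
plan((629,-192,45),-.075)
E
```

```text
at [ 626.2 -191.5   74.8] F [-0.1  0.9 -1.2] w 0.451 t 11.0 yaw -0.075
1 rows [[-0.0, 3.0, 30.0]] dr each [-0.016 -0.004 -0.   ]
```

Emit:
{"api": "step_arm", "payload": {"delta_pos": [[0,0,18],[0,1,16],[0,1,9],[0,0,5],[0,0,0]], "dr": [[-0.016,-0.004,0],[0,0,0],[0,0,0],[0,0,0],[0,0,0]], "gripper": [0.2,0.2,0.2,0.2,0.2]}}

```text
time_s: 11.42
tcp_pos: [624.4, -187.3, 21.7]
tool_rot: [[0.073, 0.997, -0.004], [0.997, -0.073, 0.003], [0.002, -0.004, -1.0]]
force: [-0.6, 0.4, -0.9]
width: 0.446
```

```bash
python3 - <<'E'
from h import *
plan((629,-192,21),-.075)
E
```

```text
at [ 624.4 -187.3   21.7] F [-0.6  0.4 -0.9] w 0.446 t 11.42 yaw -0.073
1 rows [[-4.0, 5.0, 1.0]] dr each [-0.004 -0.002  0.002]
```

Emit:
{"api": "step_arm", "payload": {"delta_pos": [[0,0,1],[0,0,0],[0,0,0],[0,0,0],[0,0,0],[0,0,-12],[0,0,-25],[0,0,-40]], "dr": [[0,0,0],[0,0,0],[0,0,0],[0,0,0],[0,0,0],[0,0,0],[0,0,0],[0,0,0]], "gripper": [0.2,0.65,0.65,0.65,0.65,0.65,0.65,0.8]}}

```text
time_s: 12.08
tcp_pos: [619.8, -184.5, 94.2]
tool_rot: [[0.072, 0.997, -0.017], [0.997, -0.072, 0.008], [0.007, -0.018, -1.0]]
force: [0.3, -0.7, -0.7]
width: 0.773
```

```bash
python3 - <<'E'
from h import *
plan((413.2,-339.3,90),-.6)
s=grab("scene");crop(s,150,140,270,275,5,"c2.png")
E
```

```text
at [ 619.8 -184.5   94.2] F [ 0.3 -0.7 -0.7] w 0.773 t 12.08 yaw -0.072
7 rows [[-24.0, -28.0, 1.0], [-26.0, -26.0, 1.0], [-28.0, -24.0, 1.0], [-30.0, -22.0, 1.0], [-31.0, -19.0, 1.0], [-33.0, -17.0, 1.0], [-34.0, -14.0, 1.0]] dr each [-0.003 -0.     0.075]
```

View pics/c2.png

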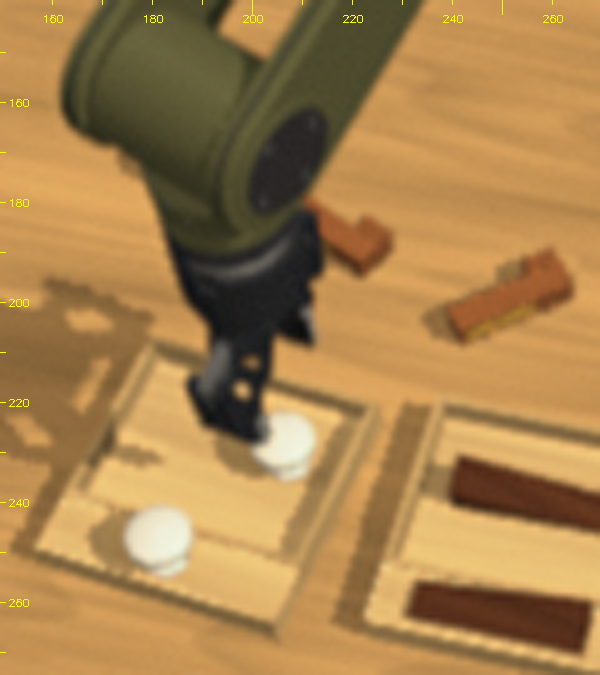

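Knob one stands upright in its tray, head at scene (206,228). On to knob two, keeping the tool's yaw.

Emit:
{"api": "step_arm", "payload": {"delta_pos": [[-14,-16,1],[-24,-28,1],[-24,-28,1],[-24,-28,1],[-24,-28,1],[-24,-28,0],[-22,-26,0],[-12,-12,0],[0,0,0],[0,0,0]], "dr": [[0,0,0],[-0.016,0,0],[0,0,0],[0,0,0],[0,0,0],[0,0,0],[0,0,0],[0,0,0],[0,0,0],[0,0,0]], "gripper": [0.85,0.85,0.85,0.85,0.85,0.85,0.85,0.85,0.85,0.85]}}

```text
time_s: 12.97
tcp_pos: [423.8, -352.8, 121.9]
tool_rot: [[0.069, 0.996, 0.051], [0.997, -0.068, -0.022], [-0.019, 0.053, -0.998]]
force: [0.2, -0.2, 0.3]
width: 0.85
```

```bash
python3 - <<'E'
from h import *
plan((413.2,-339.3,45),-.075)
E
```

```text
at [ 423.8 -352.8  121.9] F [ 0.2 -0.2  0.3] w 0.85 t 12.97 yaw -0.068
3 rows [[5.0, -5.0, 25.0], [5.0, -5.0, 25.0], [4.0, -4.0, 26.0]] dr each [0.018 0.006 0.002]
```

Emit:
{"api": "step_arm", "payload": {"delta_pos": [[4,-3,25],[4,-3,25],[4,-2,22],[0,0,0],[0,0,0]], "dr": [[0.02,0.006,0.002],[0.018,0.006,0.002],[0.015,0.006,0.002],[0,0,0],[0,0,0]], "gripper": [0.85,0.85,0.85,0.85,0.85]}}

```text
time_s: 13.38
tcp_pos: [426.1, -342.5, 54.8]
tool_rot: [[0.072, 0.997, 0.009], [0.997, -0.072, -0.009], [-0.008, 0.009, -1.0]]
force: [0.2, -1.1, -0.3]
width: 0.849
```

```bash
python3 - <<'E'
from h import *
plan((413.2,-339.5,16),-.075)
E
```

```text
at [ 426.1 -342.5   54.8] F [ 0.2 -1.1 -0.3] w 0.849 t 13.38 yaw -0.072
2 rows [[1.0, -7.0, 19.0], [1.0, -7.0, 19.0]] dr each [0.005 0.004 0.002]
```

Emit:
{"api": "step_arm", "payload": {"delta_pos": [[1,-7,8],[1,-5,10],[0,0,15],[0,0,4],[0,0,0]], "dr": [[0.005,0.004,0.002],[0.004,0.004,0],[0,0,0],[0,0,0],[0,0,0]], "gripper": [0.85,0.85,0.85,0.85,0.85]}}

```text
time_s: 13.8
tcp_pos: [417.2, -341.0, 20.8]
tool_rot: [[0.071, 0.997, 0.007], [0.997, -0.071, -0.005], [-0.005, 0.007, -1.0]]
force: [-0.5, 0.5, 1.3]
width: 0.848
```

```bash
python3 - <<'E'
from h import *
plan((413.2,-339.5,16),-.075)
E
```

```text
at [ 417.2 -341.    20.8] F [-0.5  0.5  1.3] w 0.848 t 13.8 yaw -0.071
1 rows [[1.0, -4.0, 5.0]] dr each [0.007 0.005 0.004]
```

Emit:
{"api": "step_arm", "payload": {"delta_pos": [[1,-4,5],[0,0,0],[0,0,0],[0,0,0],[0,0,0],[0,0,0],[0,0,0],[0,0,0]], "dr": [[0.007,0.005,0.004],[0,0,0],[0,0,0],[0,0,0],[0,0,0],[0,0,0],[0,0,0],[0,0,0]], "gripper": [0.85,0.3,0.2,0.2,0.2,0.2,0.2,0.2]}}

```text
time_s: 14.47
tcp_pos: [414.1, -341.4, 18.6]
tool_rot: [[0.076, 0.997, 0.003], [0.997, -0.076, -0.003], [-0.003, 0.003, -1.0]]
force: [-0.5, 0.1, -0.4]
width: 0.446
```

Emit:
{"api": "step_arm", "payload": {"delta_pos": [[0,0,-15],[0,0,-30],[0,0,-30],[0,0,-12],[0,0,0]], "dr": [[0,0,0],[0,0,0],[0,0,0],[0,0,0],[0,0,0]], "gripper": [0.2,0.2,0.2,0.2,0.2]}}

```text
time_s: 14.88
tcp_pos: [412.2, -339.3, 106.2]
tool_rot: [[0.076, 0.997, -0.002], [0.997, -0.076, 0.002], [0.002, -0.002, -1.0]]
force: [1.5, -1.0, 0.5]
width: 0.453
```

```bash
python3 - <<'E'
from h import *
plan((622,-261,85),-.075)
E
```

```text
at [ 412.2 -339.3  106.2] F [ 1.5 -1.   0.5] w 0.453 t 14.88 yaw -0.076
6 rows [[16.0, 34.0, 3.0], [16.0, 34.0, 3.0], [16.0, 34.0, 3.0], [16.0, 34.0, 4.0], [16.0, 34.0, 4.0], [16.0, 34.0, 4.0]] dr each [-0. -0. -0.]
```

Emit:
{"api": "step_arm", "payload": {"delta_pos": [[8,17,2],[14,30,3],[14,30,3],[14,30,3],[14,30,3],[14,30,3],[9,18,2],[6,12,0],[0,0,0],[0,0,0]], "dr": [[0,0,0],[0,0,0],[0,0,0],[0,0,0],[0,0,0],[0,0,0],[0,0,0],[0,0,0],[0,0,0],[0,0,0]], "gripper": [0.2,0.2,0.2,0.2,0.2,0.2,0.2,0.2,0.2,0.2]}}

```text
time_s: 15.72
tcp_pos: [621.5, -256.6, 75.7]
tool_rot: [[0.078, 0.997, -0.009], [0.997, -0.078, 0.004], [0.003, -0.01, -1.0]]
force: [-0.4, 0.5, -0.1]
width: 0.452
```

```bash
python3 - <<'E'
from h import *
plan((622,-261,45),-.075)
s=grab("scene");crop(s,100,140,240,275,5,"d1.png")
E
```

```text
at [ 621.5 -256.6   75.7] F [-0.4  0.5 -0.1] w 0.452 t 15.72 yaw -0.078
1 rows [[-4.0, 1.0, 31.0]] dr each [-0.01  -0.003 -0.003]
```

View pics/d1.png

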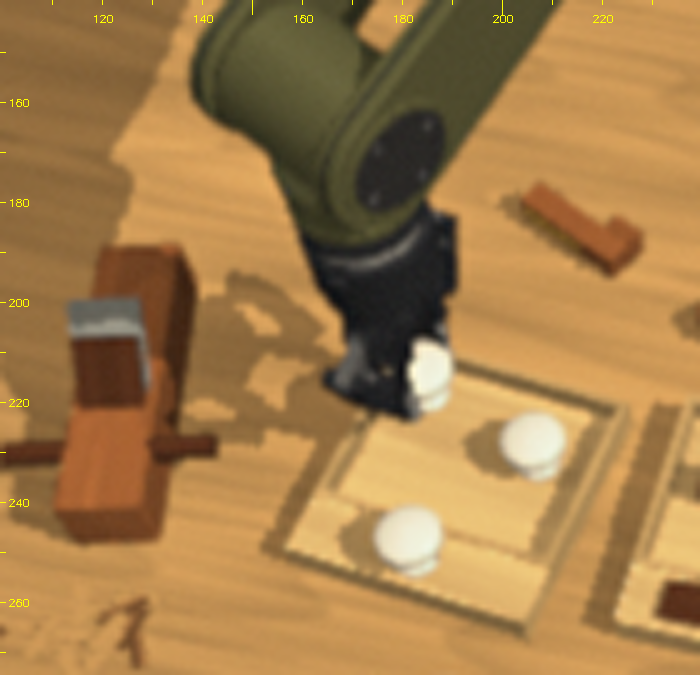

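The second knob is held upright over the tray, at scene (186,214), well clear of the first at (207,228) and of the plane. I'll lower it.

Emit:
{"api": "step_arm", "payload": {"delta_pos": [[-2,2,18],[-1,1,14],[0,0,9],[0,0,5],[0,0,0]], "dr": [[-0.01,-0.003,0],[0,0,0],[0,0,0],[0,0,0],[0,0,0]], "gripper": [0.2,0.2,0.2,0.2,0.2]}}

```text
time_s: 16.18
tcp_pos: [619.5, -261.9, 26.1]
tool_rot: [[0.082, 0.997, -0.002], [0.997, -0.082, 0.001], [0.001, -0.003, -1.0]]
force: [-0.3, -0.3, -0.7]
width: 0.449
```

Emit:
{"api": "step_arm", "payload": {"delta_pos": [[0,0,2],[0,0,0]], "dr": [[0,0,0],[0,0,0]], "gripper": [0.2,0.2]}}

```text
time_s: 16.35
tcp_pos: [618.6, -262.2, 23.5]
tool_rot: [[0.083, 0.997, -0.004], [0.997, -0.083, 0.002], [0.001, -0.004, -1.0]]
force: [-0.5, 0.9, -0.5]
width: 0.452
```

Emit:
{"api": "step_arm", "payload": {"delta_pos": [[0,0,1],[0,0,0],[0,0,0],[0,0,0],[0,0,0],[0,0,-12],[0,0,-25],[0,0,-40]], "dr": [[0,0,0],[0,0,0],[0,0,0],[0,0,0],[0,0,0],[0,0,0],[0,0,0],[0,0,0]], "gripper": [0.2,0.65,0.65,0.65,0.65,0.65,0.65,0.7]}}

```text
time_s: 17.02
tcp_pos: [614.6, -260.1, 95.5]
tool_rot: [[0.083, 0.996, -0.016], [0.997, -0.083, 0.008], [0.007, -0.016, -1.0]]
force: [-1.2, -1.1, -0.3]
width: 0.701
```

```bash
python3 - <<'E'
from h import *
plan((445.5,-223,90),-.42)
s=grab("scene");crop(s,140,150,260,275,5,"d2.png")
E
```

```text
at [ 614.6 -260.1   95.5] F [-1.2 -1.1 -0.3] w 0.701 t 17.02 yaw -0.083
5 rows [[5.0, -34.0, 2.0], [2.0, -35.0, 2.0], [-0.0, -35.0, 1.0], [-2.0, -35.0, 1.0], [-5.0, -34.0, 1.0]] dr each [-0.003 -0.001  0.067]
```

View pics/d2.png

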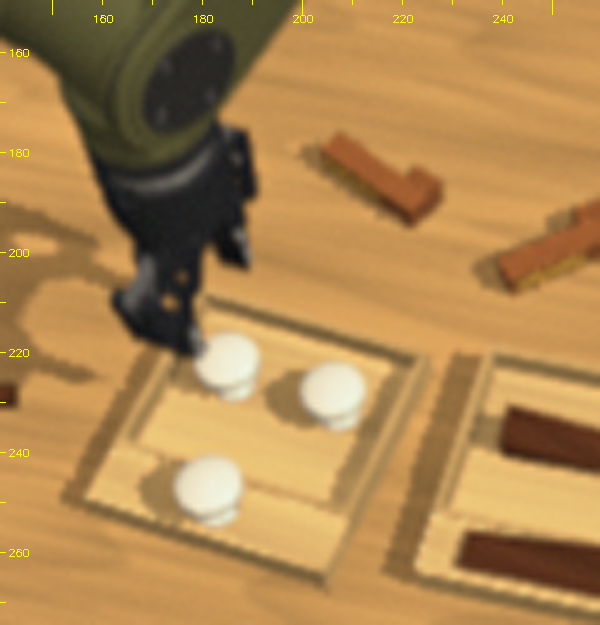

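Both knobs stand upright in the tray, at scene (185,223) and (206,229). Now the nearer dog, at (215,184).

Emit:
{"api": "step_arm", "payload": {"delta_pos": [[3,-20,2],[5,-34,2],[2,-35,2],[0,-35,1],[-2,-33,1],[-3,-15,1],[0,0,0],[0,0,0]], "dr": [[0,0,0.05],[0,0,0.067],[0,0,0.067],[0,0,0.067],[0,0,0.06],[0,0,0.026],[0,0,0],[0,0,0]], "gripper": [0.6,0.6,0.6,0.6,0.6,0.6,0.6,0.6]}}

```text
time_s: 17.73
tcp_pos: [456.5, -220.4, 114.3]
tool_rot: [[0.421, 0.906, 0.028], [0.907, -0.421, -0.016], [-0.003, 0.032, -0.999]]
force: [0.6, -1.2, 0.4]
width: 0.602
```

```bash
python3 - <<'E'
from h import *
plan((446.5,-222.3,45),-.42)
E
```

```text
at [ 456.5 -220.4  114.3] F [ 0.6 -1.2  0.4] w 0.602 t 17.73 yaw -0.435
2 rows [[-3.0, -5.0, 35.0], [-3.0, -5.0, 35.0]] dr each [ 0.016  0.001 -0.008]
```

Emit:
{"api": "step_arm", "payload": {"delta_pos": [[-3,-3,30],[-3,-3,30],[0,0,6],[0,0,0],[0,0,0]], "dr": [[0.016,0.001,-0.008],[0.012,0.001,-0.008],[0,0,0],[0,0,0],[0,0,0]], "gripper": [0.6,0.6,0.6,0.6,0.6]}}

```text
time_s: 18.15
tcp_pos: [458.6, -228.4, 54.0]
tool_rot: [[0.403, 0.915, 0.017], [0.915, -0.403, -0.01], [-0.002, 0.019, -1.0]]
force: [-0.5, -1.0, -1.1]
width: 0.599
```

```bash
python3 - <<'E'
from h import *
plan((446.5,-222.3,16),-.42)
E
```

```text
at [ 458.6 -228.4   54. ] F [-0.5 -1.  -1.1] w 0.599 t 18.15 yaw -0.415
2 rows [[0.0, -7.0, 19.0], [0.0, -7.0, 19.0]] dr each [0.01  0.001 0.002]
```

Emit:
{"api": "step_arm", "payload": {"delta_pos": [[0,-7,6],[0,-6,6],[0,0,2],[0,0,0]], "dr": [[0.01,0.001,0.002],[0.005,0.001,0.002],[0,0,0],[0,0,0]], "gripper": [0.55,0.55,0.55,0.55]}}

```text
time_s: 18.48
tcp_pos: [449.6, -224.3, 43.0]
tool_rot: [[0.406, 0.914, 0.009], [0.914, -0.406, -0.005], [-0.001, 0.01, -1.0]]
force: [-0.5, -0.3, 0.1]
width: 0.547
```

```bash
python3 - <<'E'
from h import *
plan((446.5,-222.3,16),-.42)
s=grab("scene");crop(s,150,130,270,235,6,"e1.png")
E
```

```text
at [ 449.6 -224.3   43. ] F [-0.5 -0.3  0.1] w 0.547 t 18.48 yaw -0.419
1 rows [[1.0, -4.0, 27.0]] dr each [0.01  0.001 0.001]
```

View pics/e1.png

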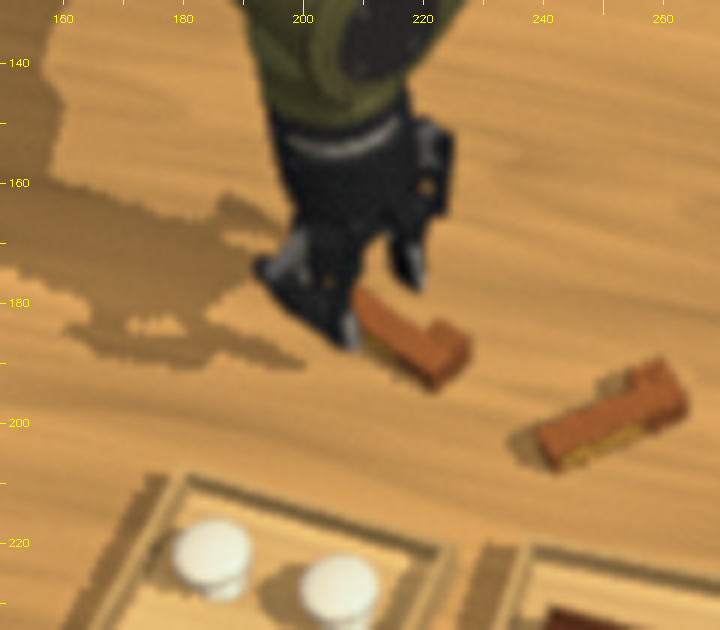

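The jaws straddle the dog: fingertips at (208,187) and (219,177), dog centre about (214,185). I'll descend and grip.

Emit:
{"api": "step_arm", "payload": {"delta_pos": [[1,-3,12],[0,-1,11],[0,0,5],[0,0,0],[0,0,0],[0,0,0],[0,0,0],[0,0,0],[0,0,0],[0,0,0]], "dr": [[0.01,0,0],[0,0,0],[0,0,0],[0,0,0],[0,0,0],[0,0,0],[0,0,0],[0,0,0],[0,0,0],[0,0,0]], "gripper": [0.55,0.55,0.55,0.55,0.1,0.1,0.1,0.1,0.1,0.1], "squeeze": 40}}

```text
time_s: 19.37
tcp_pos: [446.9, -222.0, 13.0]
tool_rot: [[0.406, 0.914, 0.0], [0.914, -0.406, -0.002], [-0.001, 0.001, -1.0]]
force: [-1.3, 0.9, 0.1]
width: 0.227
```

Emit:
{"api": "step_arm", "payload": {"delta_pos": [[0,0,0],[0,0,-15],[0,0,-30],[0,0,-30],[0,0,-12],[0,0,0]], "dr": [[0,0,0],[0,0,0],[0,0,0],[0,0,0],[0,0,0],[0,0,0]], "gripper": [0.1,0.1,0.1,0.1,0.1,0.1]}}

```text
time_s: 19.87
tcp_pos: [444.9, -220.7, 101.4]
tool_rot: [[0.406, 0.914, -0.005], [0.914, -0.406, 0.001], [-0.001, -0.005, -1.0]]
force: [-0.7, -0.6, -0.0]
width: 0.225
```

```bash
python3 - <<'E'
from h import *
t=np.array([621.7,175.9]);th=-.044
R=np.array([[np.cos(th),-np.sin(th)],[np.sin(th),np.cos(th)]])
print(t+R@[-5,-34],t+R@[-5,34])
p=t+R@[-5,-34]
plan((p[0],p[1],100),-1.615)
s=grab("scene");crop(s,150,130,270,235,4,"e2.png")
E
```

```text
[615.20932188 142.15283571] [618.20035656 210.08702233]
at [ 444.9 -220.7  101.4] F [-0.7 -0.6 -0. ] w 0.225 t 19.87 yaw -0.419
11 rows [[36.0, 1.0, 0.0], [36.0, -3.0, 0.0], [36.0, -7.0, 0.0], [35.0, -11.0, 0.0], [33.0, -15.0, 0.0], [32.0, -18.0, 0.0], [29.0, -22.0, 0.0], [27.0, -25.0, 0.0], [24.0, -27.0, 0.0], [21.0, -30.0, 0.0], [18.0, -32.0, 0.0]] dr each [-0.     0.     0.109]
```

View pics/e2.png

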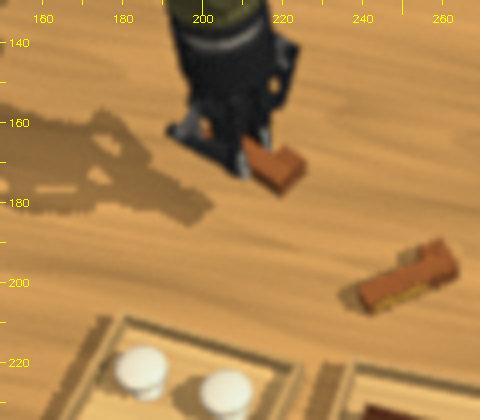

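The dog is held level at scene (215,170). I'll carry it to the dogs tray.

Emit:
{"api": "step_arm", "payload": {"delta_pos": [[20,0,0],[36,1,0],[36,-3,0],[36,-7,0],[35,-11,0],[33,-15,0],[32,-18,0],[29,-22,0],[27,-25,0],[24,-27,0],[20,-28,0],[8,-20,0]], "dr": [[0,0,0.06],[0,0,0.109],[0,0,0.109],[0,0,0.109],[0,0,0.109],[0,0,0.109],[0,0,0.109],[0,0,0.109],[0,0,0.109],[0,0,0.109],[0,0,0.105],[0,0,0.05]], "gripper": [0.1,0.1,0.1,0.1,0.1,0.1,0.1,0.1,0.1,0.1,0.1,0.1]}}

```text
time_s: 20.92
tcp_pos: [639.4, 142.0, 78.5]
tool_rot: [[0.994, -0.106, -0.028], [-0.106, -0.994, 0.001], [-0.028, 0.002, -1.0]]
force: [0.8, -0.6, 0.3]
width: 0.221
```

Emit:
{"api": "step_arm", "payload": {"delta_pos": [[0,0,0],[0,0,0]], "dr": [[0,0,0],[0,0,0]], "gripper": [0.1,0.1]}}

```text
time_s: 21.08
tcp_pos: [638.9, 146.4, 74.0]
tool_rot: [[0.994, -0.101, -0.033], [-0.101, -0.995, 0.001], [-0.033, 0.002, -0.999]]
force: [-0.2, -0.4, -0.0]
width: 0.223
```

```bash
python3 - <<'E'
from h import *
plan((615,142,55),-1.615)
E
```

```text
at [638.9 146.4  74. ] F [-0.2 -0.4 -0. ] w 0.223 t 21.08 yaw -1.672
1 rows [[-23.0, 7.0, 20.0]] dr each [ 0.001  0.033 -0.057]
```

Emit:
{"api": "step_arm", "payload": {"delta_pos": [[-12,3,6],[-11,2,6],[0,0,4],[0,0,0]], "dr": [[0,0.02,-0.03],[0,0.013,-0.027],[0,0,0],[0,0,0]], "gripper": [0.1,0.1,0.1,0.1]}}

```text
time_s: 21.42
tcp_pos: [611.1, 140.4, 52.6]
tool_rot: [[0.999, -0.041, -0.006], [-0.041, -0.999, -0.003], [-0.006, 0.003, -1.0]]
force: [0.3, -0.0, -0.1]
width: 0.223
```

```bash
python3 - <<'E'
from h import *
plan((615,142,19),-1.615)
s=grab("scene");crop(s,255,180,375,300,5,"e3.png")
E
```

```text
at [611.1 140.4  52.6] F [ 0.3 -0.  -0.1] w 0.223 t 21.42 yaw -1.612
1 rows [[4.0, -2.0, 34.0]] dr each [0.003 0.006 0.003]
```

View pics/e3.png

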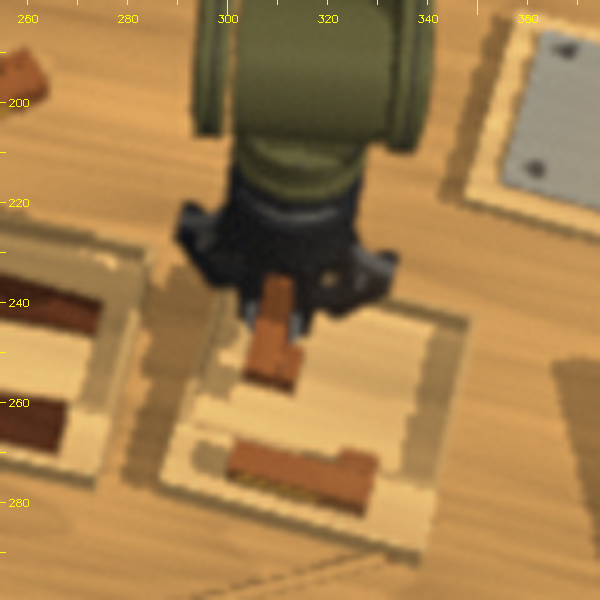

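The dog is level and aligned over the left half of the dogs tray (head end at scene (309,255)). I'll lower it.

Emit:
{"api": "step_arm", "payload": {"delta_pos": [[3,-2,12],[1,0,11],[0,0,6],[0,0,2],[0,0,0]], "dr": [[0.003,0.006,0.003],[0,0,0],[0,0,0],[0,0,0],[0,0,0]], "gripper": [0.1,0.1,0.1,0.1,0.1]}}

```text
time_s: 21.88
tcp_pos: [617.7, 139.6, 21.0]
tool_rot: [[0.999, -0.049, 0.001], [-0.049, -0.999, -0.001], [0.001, 0.0, -1.0]]
force: [0.3, 0.2, -0.7]
width: 0.223
```

Emit:
{"api": "step_arm", "payload": {"delta_pos": [[0,-1,2],[0,0,0],[0,0,1],[0,0,0],[0,0,0],[0,0,0]], "dr": [[0,0,0],[0,0,0],[0,0,0],[0,0,0],[0,0,0],[0,0,0]], "gripper": [0.1,0.1,0.1,0.38,0.38,0.38]}}

```text
time_s: 22.38
tcp_pos: [619.4, 140.8, 19.7]
tool_rot: [[0.999, -0.049, 0.004], [-0.049, -0.999, -0.0], [0.004, -0.0, -1.0]]
force: [-0.1, -0.3, 0.6]
width: 0.384
```

Emit:
{"api": "step_arm", "payload": {"delta_pos": [[0,0,-10],[0,0,-25],[0,0,-35],[0,0,-12]], "dr": [[0,0,0],[0,0,0],[0,0,0],[0,0,0]], "gripper": [0.38,0.38,0.5,0.6]}}

```text
time_s: 22.72
tcp_pos: [616.1, 140.5, 101.6]
tool_rot: [[0.999, -0.049, -0.005], [-0.049, -0.999, -0.001], [-0.005, 0.002, -1.0]]
force: [1.8, -0.0, 1.2]
width: 0.593
```

```bash
python3 - <<'E'
from h import *
plan((473.5,-82,90),.716-np.pi)
plan((473.5,-82,90),.716)
s=grab("scene");crop(s,235,180,375,300,5,"e4.png")
E
```

```text
at [616.1 140.5 101.6] F [ 1.8 -0.   1.2] w 0.593 t 22.72 yaw -1.62
8 rows [[-16.0, 29.0, 2.0], [-13.0, 30.0, 2.0], [-10.0, 31.0, 2.0], [-7.0, 32.0, 2.0], [-4.0, 33.0, 2.0], [-1.0, 33.0, 1.0], [3.0, 33.0, 1.0], [6.0, 32.0, 1.0]] dr each [0.    0.    0.101]
at [616.1 140.5 101.6] F [ 1.8 -0.   1.2] w 0.593 t 22.72 yaw -1.62
21 rows [[-6.0, 11.0, 1.0], [-7.0, 10.0, 1.0], [-9.0, 9.0, 1.0], [-9.0, 8.0, 1.0], [-10.0, 7.0, 1.0], [-11.0, 6.0, 1.0], [-12.0, 5.0, 1.0], [-12.0, 3.0, 1.0], [-12.0, 2.0, 1.0], [-13.0, 1.0, 1.0], [-13.0, -1.0, 1.0], [-12.0, -2.0, 1.0], [-12.0, -4.0, 1.0], [-12.0, -5.0, 1.0], [-11.0, -6.0, 1.0], [-10.0, -7.0, 1.0], [-9.0, -8.0, 1.0], [-8.0, -9.0, 1.0], [-7.0, -10.0, 1.0], [-6.0, -11.0, 1.0], [-5.0, -12.0, 1.0]] dr each [-0.     0.    -0.111]
```

View pics/e4.png

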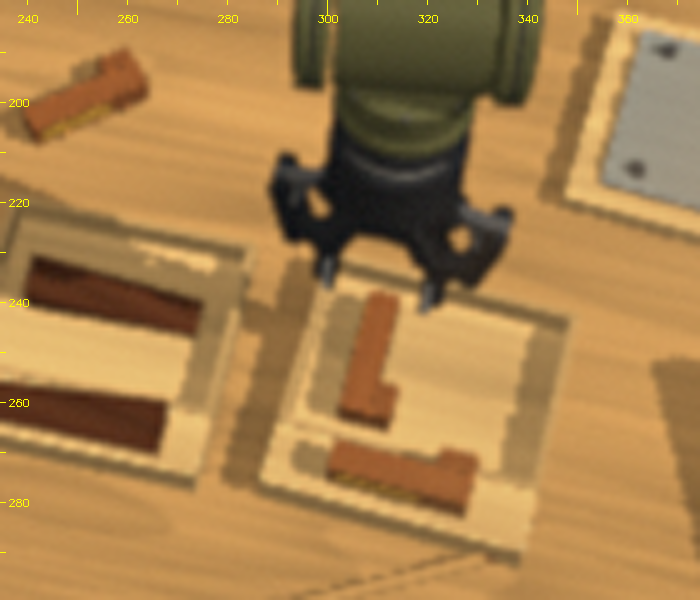

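The first dog lies flat at scene (308,240)–(310,263). Now the last dog, turning the jaws the other way so the final joint stays in range.

Emit:
{"api": "step_arm", "payload": {"delta_pos": [[-9,17,1],[-16,29,2],[-13,30,2],[-10,31,2],[-7,32,2],[-4,33,2],[-1,33,1],[3,32,1],[3,16,1],[0,0,0],[0,0,0]], "dr": [[0,0,0.05],[0,0,0.1],[0,0,0.1],[0,0,0.1],[0,0,0.1],[0,0,0.1],[0,0,0.1],[0,0,0.1],[0,0,0.05],[0,0,0],[0,0,0]], "gripper": [0.55,0.55,0.55,0.55,0.55,0.55,0.55,0.55,0.55,0.55,0.55]}}

```text
time_s: 23.68
tcp_pos: [456.0, -81.1, 86.7]
tool_rot: [[0.633, -0.774, 0.004], [-0.774, -0.633, 0.001], [0.002, -0.004, -1.0]]
force: [0.6, -0.3, 0.0]
width: 0.548
```

```bash
python3 - <<'E'
from h import *
plan((474,-82.3,45),.716-np.pi)
E
```

```text
at [456.  -81.1  86.7] F [ 0.6 -0.3  0. ] w 0.548 t 23.68 yaw -2.456
2 rows [[6.0, -7.0, 21.0], [6.0, -6.0, 21.0]] dr each [-0.002 -0.001 -0.015]
```

Emit:
{"api": "step_arm", "payload": {"delta_pos": [[6,-7,18],[6,-6,18],[0,0,3],[0,0,0],[0,0,0]], "dr": [[-0.002,-0.001,-0.015],[-0.002,-0.001,-0.015],[0,0,0],[0,0,0],[0,0,0]], "gripper": [0.55,0.55,0.55,0.55,0.55]}}

```text
time_s: 24.1
tcp_pos: [476.8, -79.5, 47.5]
tool_rot: [[0.662, -0.75, 0.002], [-0.75, -0.662, 0.0], [0.001, -0.002, -1.0]]
force: [-0.5, -0.0, 0.4]
width: 0.55
```

```bash
python3 - <<'E'
from h import *
plan((474,-82.3,15),.716-np.pi)
t=grab("top");crop(t,255,190,375,270,6,"f1.png")
E
```

```text
at [476.8 -79.5  47.5] F [-0.5 -0.   0.4] w 0.55 t 24.1 yaw -2.418
1 rows [[0.0, 4.0, 33.0]] dr each [-0.002 -0.001  0.007]
```

View pics/f1.png

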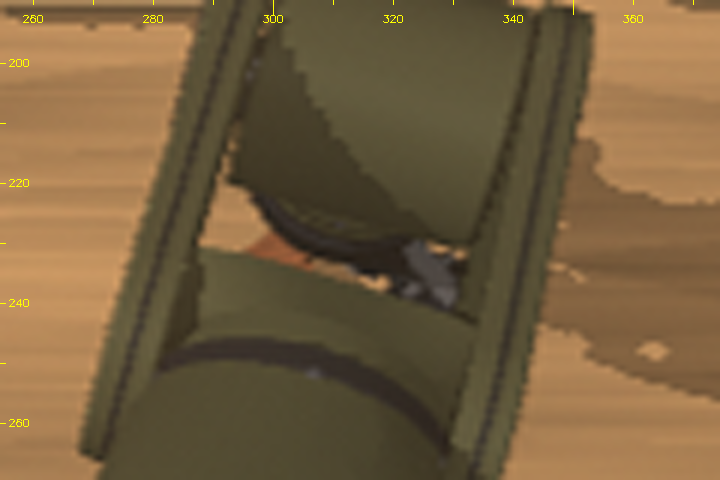

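The arm covers most of the dog here; only its end at (300,232) shows. The computed pose agrees, so I'll centre and descend.

Emit:
{"api": "step_arm", "payload": {"delta_pos": [[0,4,10],[0,0,12],[0,0,8],[0,0,3],[0,0,0]], "dr": [[0,0,0.007],[0,0,0],[0,0,0],[0,0,0],[0,0,0]], "gripper": [0.55,0.55,0.55,0.55,0.55]}}

```text
time_s: 24.57
tcp_pos: [475.1, -82.2, 15.3]
tool_rot: [[0.657, -0.754, 0.008], [-0.754, -0.657, -0.002], [0.007, -0.005, -1.0]]
force: [0.3, -1.0, 0.8]
width: 0.552
```

```bash
python3 - <<'E'
from h import *
plan((474,-82.3,14),.716-np.pi)
s=grab("scene");crop(s,205,140,305,225,6,"f2.png")
E
```

```text
at [475.1 -82.2  15.3] F [ 0.3 -1.   0.8] w 0.552 t 24.57 yaw -2.425
1 rows [[-0.7, 0.9, 1.3]] dr each [-0.005 -0.007  0.001]
```

View pics/f2.png

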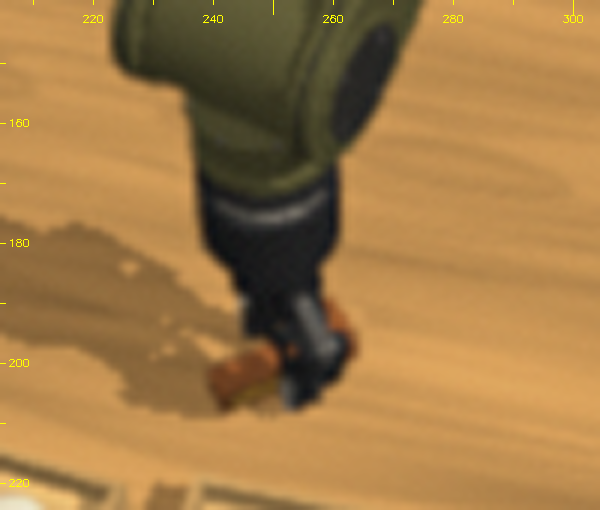

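The finger is beside the shank at its middle, scene (255,202). I'll grip and lift.

Emit:
{"api": "step_arm", "payload": {"delta_pos": [[0,0,1],[0,0,0],[0,0,0],[0,0,0],[0,0,0],[0,0,0],[0,0,0]], "dr": [[-0.005,-0.007,0],[0,0,0],[0,0,0],[0,0,0],[0,0,0],[0,0,0],[0,0,0]], "gripper": [0.55,0.1,0.1,0.1,0.1,0.1,0.1]}}

```text
time_s: 25.2
tcp_pos: [476.9, -82.9, 16.7]
tool_rot: [[0.657, -0.754, 0.003], [-0.754, -0.657, -0.001], [0.002, -0.002, -1.0]]
force: [0.3, -0.1, -0.5]
width: 0.223
```

Emit:
{"api": "step_arm", "payload": {"delta_pos": [[0,0,0],[0,0,-15],[0,0,-30],[0,0,-30],[0,0,-12],[0,0,0]], "dr": [[0,0,0],[0,0,0],[0,0,0],[0,0,0],[0,0,0],[0,0,0]], "gripper": [0.1,0.1,0.1,0.1,0.1,0.1]}}

```text
time_s: 25.7
tcp_pos: [473.8, -82.0, 104.1]
tool_rot: [[0.657, -0.754, -0.005], [-0.754, -0.657, 0.001], [-0.004, 0.003, -1.0]]
force: [-0.7, -0.6, 0.9]
width: 0.226
```

```bash
python3 - <<'E'
from h import *
plan((618,211,95),-1.615)
E
```

```text
at [473.8 -82.  104.1] F [-0.7 -0.6  0.9] w 0.226 t 25.7 yaw -2.425
9 rows [[-14.0, -33.0, 1.0], [-11.0, -35.0, 1.0], [-8.0, -35.0, 1.0], [-5.0, -36.0, 1.0], [-1.0, -36.0, 1.0], [2.0, -36.0, 1.0], [5.0, -36.0, 1.0], [8.0, -35.0, 1.0], [12.0, -34.0, 1.0]] dr each [ 0.     0.001 -0.09 ]
```

Emit:
{"api": "step_arm", "payload": {"delta_pos": [[-8,-18,0],[-14,-33,1],[-11,-34,1],[-8,-35,1],[-5,-35,1],[-1,-35,1],[2,-35,1],[5,-34,1],[8,-30,1],[5,-15,0],[0,0,0],[0,0,0]], "dr": [[0,0,-0.05],[0,0,-0.09],[0,0,-0.09],[0,0,-0.09],[0,0,-0.09],[0,0,-0.09],[0,0,-0.09],[0,0,-0.09],[0,0,-0.09],[0,0,-0.04],[0,0,0],[0,0,0]], "gripper": [0.1,0.1,0.1,0.1,0.1,0.1,0.1,0.1,0.1,0.1,0.1,0.1]}}

```text
time_s: 26.7
tcp_pos: [595.5, 220.0, 81.9]
tool_rot: [[1.0, -0.007, -0.014], [-0.007, -1.0, -0.003], [-0.014, 0.003, -1.0]]
force: [-0.8, -0.5, -1.1]
width: 0.221
```

```bash
python3 - <<'E'
from h import *
plan((617,208,55),-1.615)
E
```

```text
at [595.5 220.   81.9] F [-0.8 -0.5 -1.1] w 0.221 t 26.7 yaw -1.578
1 rows [[22.0, 12.0, 27.0]] dr each [0.003 0.014 0.037]
```

Emit:
{"api": "step_arm", "payload": {"delta_pos": [[11,6,10],[9,5,10],[0,0,5],[0,0,0],[0,0,0]], "dr": [[0.002,0.008,0.02],[0.001,0.006,0.017],[0,0,0],[0,0,0],[0,0,0]], "gripper": [0.1,0.1,0.1,0.1,0.1]}}

```text
time_s: 27.12
tcp_pos: [612.6, 204.0, 51.4]
tool_rot: [[0.999, -0.052, -0.006], [-0.052, -0.999, -0.002], [-0.006, 0.003, -1.0]]
force: [-0.0, 0.2, -0.1]
width: 0.22
```

```bash
python3 - <<'E'
from h import *
plan((617,208,22),-1.615)
s=grab("scene");crop(s,255,180,375,300,5,"g1.png")
E
```

```text
at [612.6 204.   51.4] F [-0.   0.2 -0.1] w 0.22 t 27.12 yaw -1.623
1 rows [[4.0, -4.0, 29.0]] dr each [ 0.003  0.006 -0.008]
```

View pics/g1.png

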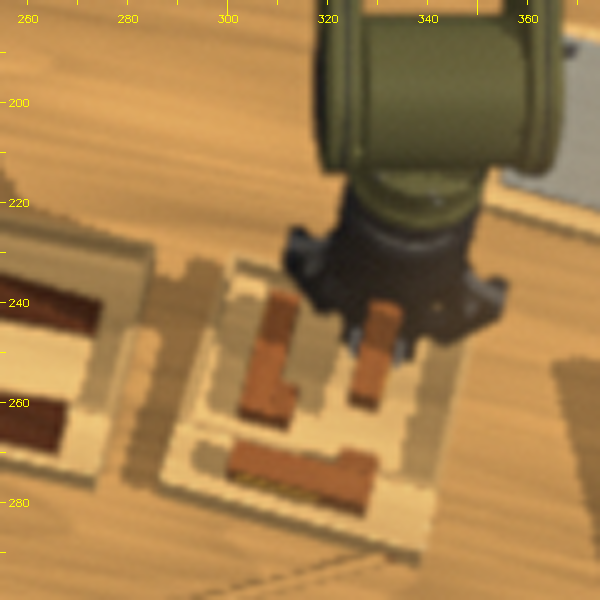

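The dog hangs aligned in the free right half, far end at scene (328,260). I'll shift it 5 mm further in and lower.

Emit:
{"api": "step_arm", "payload": {"delta_pos": [[5,-4,3],[2,0,10],[0,0,8],[0,0,4],[0,0,1],[0,0,0]], "dr": [[0.003,0.006,-0.008],[0,0,0],[0,0,0],[0,0,0],[0,0,0],[0,0,0]], "gripper": [0.1,0.1,0.1,0.1,0.1,0.1]}}

```text
time_s: 27.67
tcp_pos: [620.3, 208.1, 23.9]
tool_rot: [[0.999, -0.043, 0.002], [-0.043, -0.999, 0.001], [0.002, -0.001, -1.0]]
force: [-0.3, -1.1, -0.9]
width: 0.223
```

Emit:
{"api": "step_arm", "payload": {"delta_pos": [[0,0,1.5],[0,0,0.5],[0,0,0],[0,0,0],[0,0,0],[0,0,0]], "dr": [[0,0,0],[0,0,0],[0,0,0],[0,0,0],[0,0,0],[0,0,0]], "gripper": [0.1,0.1,0.1,0.38,0.38,0.38]}}

```text
time_s: 28.17
tcp_pos: [620.7, 208.5, 22.5]
tool_rot: [[0.999, -0.043, 0.003], [-0.043, -0.999, 0.001], [0.003, -0.001, -1.0]]
force: [0.4, 0.6, -0.5]
width: 0.378
```

Emit:
{"api": "step_arm", "payload": {"delta_pos": [[0,0,-10],[0,0,-25],[0,0,-35],[0,0,-30],[-20,-10,-30],[-35,-10,-10],[-35,-10,0],[-35,-10,0],[-35,-10,0],[0,0,0]], "dr": [[0,0,0],[0,0,0],[0,0,0],[0,0,0],[0,0,0],[0,0,0],[0,0,0],[0,0,0],[0,0,0],[0,0,0]], "gripper": [0.38,0.38,0.38,0.5,0.5,0.5,0.5,0.5,0.5,0.5]}}

```text
time_s: 29.0
tcp_pos: [460.4, 266.7, 179.0]
tool_rot: [[0.999, -0.048, 0.013], [-0.048, -0.999, 0.007], [0.012, -0.008, -1.0]]
force: [0.2, -0.5, -1.2]
width: 0.499
```

```bash
python3 - <<'E'
from h import *
s=grab("scene");crop(s,100,170,360,300,3,"z1.png");crop(s,320,160,430,250,6,"z3.png")
t=grab("top");crop(t,80,110,480,300,2,"z2.png")
crop(t,170,110,410,205,3,"z4.png")
print(read_state()["tcp_pos"])
E
```

```text
[464.5124291  266.01665131 179.98353048]
```

View pics/z1.png

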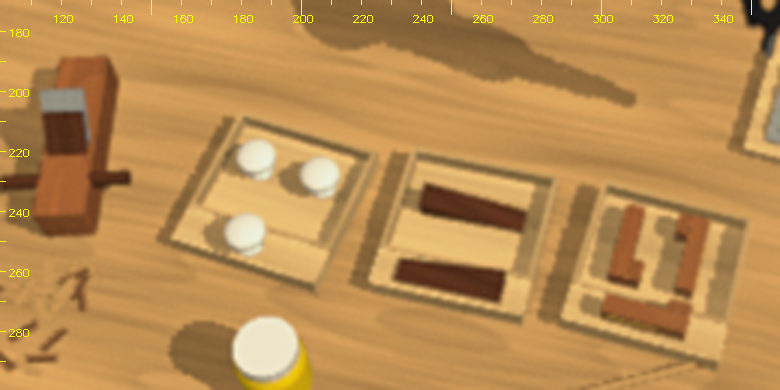

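View pics/z2.png

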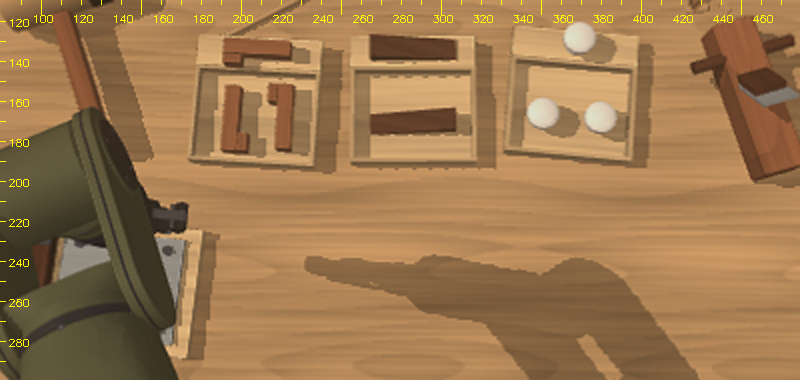

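View pics/z4.png

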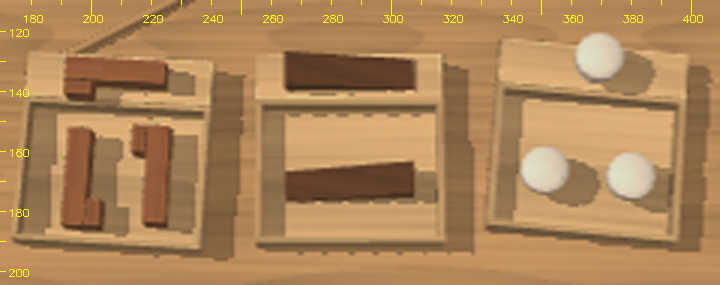

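View pics/z3.png

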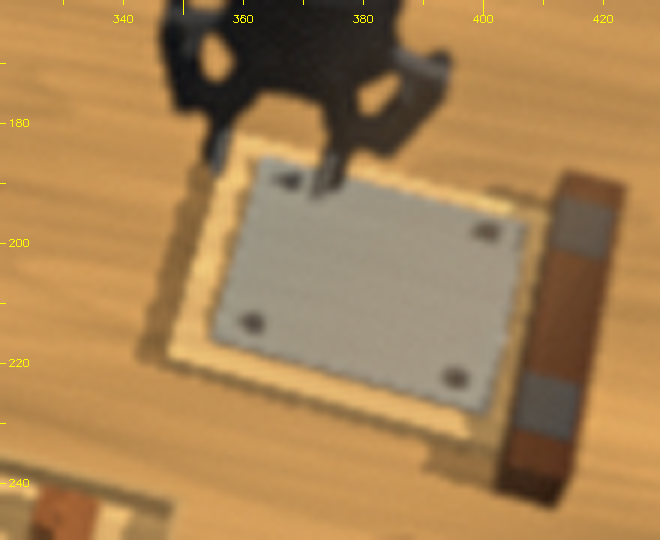

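```bash
python3 - <<'E'
from h import *
s=grab("scene");t=grab("top")
for z in(22,27,33): print(z,np.round(w2p(s,(472,238.5+(33-z)*.03,z)),1))
t3=(3,170,110)
T={'dogs':((621.7,175.9),-.044),'wedges':((622.2,-24.9),.003),'knobs':((631.6,-225.8),-.075)}
for n,k,px,z in(("dogA","dogs",(77,175),27),("dogB","dogs",(157,175),27),("wedge","wedges",(349,183),22),("knob","knobs",(545,169),31),("knob","knobs",(631,175),31)):
    w=p2w(t,170+px[0]/3,110+px[1]/3,z);o,a=T[k];d=w[:2]-o;print(n,np.round([d[0]*np.cos(a)+d[1]*np.sin(a),-d[0]*np.sin(a)+d[1]*np.cos(a)],1))
print(w2p(t,(630,-460,0)))
crop(t,400,100,500,210,5,"pl.png")
st=read_state();print(st["qvel"].round(3),st["force"])
E
```

```text
22 [347.6 217.2]
27 [347.8 216.4]
33 [348.  215.3]
dogA [-4.8 29.7]
dogB [ -1.3 -38. ]
wedge [-8.1  0.3]
knob [-9.4 35.6]
knob [ -8.7 -36.6]
(np.float64(454.78957736792484), np.float64(167.91477909105208))
[-0.014  0.025 -0.008  0.    -0.002  0.002] [ 0.0459538  -0.46068204  0.11667337]
```

View pics/pl.png

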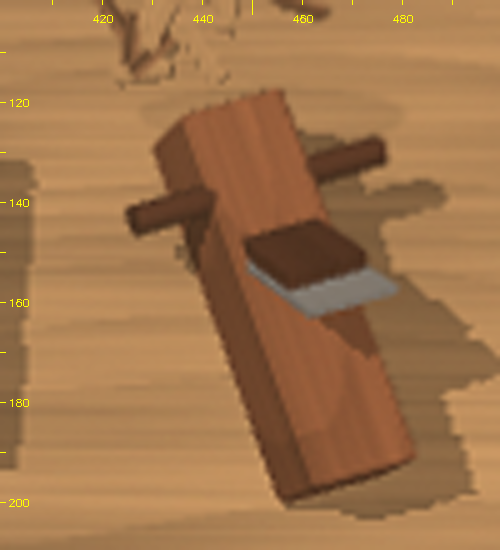

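All five pieces are in their trays with margin. The panel edge has dropped by about the shut amount, and the plane looks unmoved. I'm handing in.

```bash
python3 - <<'E'
from rig import *
print(hand_in())
E
```

```text
the job is handed in; nothing more can be done
None
```

I drew the wedge straight out from under the panel (about 75 mm, about 4.5 N drag at the one reading mid-pull), and the panel sank. I then put the wedge, both knobs and both dogs into their matching trays and handed in at about 29 s; no verdict was reported.

The last pictures and measurements showed:

| Item | Tray | Offset from tray centre (x / y, mm) | Pose |
|---|---|---|---|
| Wedge | wedges | -8 / 0 | lying flat |
| First knob | knobs | -9 / +36 | upright |
| Second knob | knobs | -9 / -37 | upright |
| One dog | dogs | -5 / +30 | lying flat |
| Other dog | dogs | -1 / -38 | lying flat |

- **Limits:** all offsets are inside the allowed 50 mm (x) and 68 mm (y). Nothing was stacked or touched by the robot.
- **Plane:** it appeared unmoved. I judged this by eye, comparing it with the first picture.
- **Panel:** it looked fully shut. Its front corner dropped about 1.3 px in the scene view, against about 1.9 px expected for a full closure. That is within my reading error, but I had no finer check of the angle.
- **Camera agreement:** where I compared the top and scene views, they differed by about 2–4 mm.

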